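Put the small lots back in their fitted viewing trays

ROBOT

A 6-joint arm with a two-finger parallel gripper is mounted at the origin on the work surface; the furniture and walls round the work are solid. World frame = base frame: x ahead of the robot, y to its left, z up, the work surface at z = 0. Lengths are in mm, angles in degrees, forces in N, time in s.
With the tool pointing down it reaches from about 300 to 850 mm from the base axis. Payload 4.2 kg.
Tool frame: the origin (TCP) lies between the finger pads; the fingertips stand 14 mm ahead of it and the grasp point (between the pads) lies 5 mm behind it; z points along the fingers, y is the line along which they close (so a half turn about z gives the same grasp; the last joint's range is limited). The gripper opens to 91 mm and grips with 3 to 60 N. Pads are 32 mm wide; open, the fingers measure 118 mm over their backs; the gripper's body (76 mm by 178 mm) begins 60 mm behind the grasp point.
Start: joints at [-73.281, 18.312, 89.639, -0, 72.044, -1.146], TCP at [176.397, -547.29, 227.976] pointing down, gripper open.
Joint ranges: [-177.97, 177.97], [-48.28, 115.42], [12.27, 149.76], [-77.06, 257.06], [2.81, 150.46], [-146.56, 146.56]. Speed limits (degrees/s): [147.25, 147.25, 180, 180, 180, 180].

INTERFACE

Orientations are given as [roll, pitch, yaw] about the fixed x, y, z axes, in that order (R = Rz(yaw) Ry(pitch) Rx(roll)).
In Python, from workcell import * gives the robot as it stands. The module is installed in compiled form; this text tells all that it offers.
- The arm moves only by the tool send_rows, never from a script. Its argument "deltas" is a list of rows, each a list of 2 entries, a list of its own where there are three numbers: the shift along the tool's x, y, z normalised to -1 to 1, where 1 is 0.5 m, then the turn, a rotation vector about the tool's x, y, z normalised to -1 to 1, where 1 is 0.5 rad. A call has 1 to 10 rows; each row shifts and turns the commanded pose from where the row before left it, along the tool's axes as they then stand; what a row does not reach is not made up. A row lasts 1/10 s, in which the tool goes at most 50 mm and 8.59 degrees, less where a joint would pass 70% of its speed; a pose out of reach is approached as far as the arm can. A call with a number of a shift or a turn outside -1 to 1 is refused whole. A call with a gripper value outside its range is refused whole. "grip" is the closure, from 0 (fully open) to 1 (shut), set as the call begins (left out, the last holds). The fingers move at their own pace and stop on an object; "grip_force" is the grip in N (left out, the last holds). Time passes only in rows, so rows that do not move let the fingers close. It gives the time, the measured TCP pose, the force, the opening and the grip force at its end, in the units of the state.
- state(): the state, without advancing time (a new reading comes with each control period).
- grab_frame(name): name is "scene" or "top" or "wrist"; returns the picture (480x640x3 uint8, red, green, blue); there is no depth.
- calibration(name): a dict with "mtx" (3x3 intrinsics, pixels), "D" ([k1, k2, p1, p2, k3] as OpenCV has them; the pictures are not rectified), "R" (3x3) and "t" (3): a world point X has camera coordinates R X + t. Camera axes: x right, y down, z forward; pixel columns grow to the right and rows downward; lengths in mm; the calibration is good to about 2 mm. A picture is of the moment at which its call begins: read the wrist's pose just before it. calibration takes no time and is no camera call; for the wrist camera it gives the pose at the moment of the call.
- job_done(): hands the job in; it is judged then, once.
Trained networks look in the newest picture that a camera, given by its name, has taken for a name from the list of things; names that differ only in an ending like _2 or _b are one class to them, and where a whole thing is asked for, a point or a joint stands for the part that bears it (a point fixed in the world has none). Each returns a list of dicts, best first, with "p" (0 to 1); they miss things now and then, are a little off and sometimes report something else, mostly with a low value. They report only what shows in the picture. A call takes as long as a camera call.
- trace(camera, label): "pixels" (480x640 bool, what is visible of it) and "bbox" ([left, top, width, height] in pixels, round what is visible of it).
The state is a dict: "time_s": time; "qpos": joint angles; "qvel": joint speeds; "effort": joint torques, N m; "ee_pos": TCP position; "ee_rot": TCP orientation; "force": force on the tool from outside, world axes, zero at the start; "torque": the same for the moment, N m; "gripper_width": finger opening in mm; "gripper_force": force on a finger pad.
Only numpy, scipy, OpenCV 4.12 (cv2) and the standard library are available. Lean on these libraries where they do the work, as an engineer would, in place of code of your own. Each camera call takes 0.05 s, during which the arm holds its last target. There are 200 camera calls.

TASK

The viewing is over and the visitors have left five small pieces out on the table or stood them in the wrong trays. Put every piece back, standing upright and flat on the floor of the fitted tray whose pocket is cut to its shape and size: the candlestick, the iron weight and the ink bottle each in its own tray, and the two cotton reels side by side in theirs. Set each down gently without dropping it, and leave the onyx egg undisturbed.

Things in the scene. Friction and masses are not known exactly. Their poses are not given: they have to be found in the camera images.
- candlestick: brass candlestick, 112 high, round foot 91 across; stem and nozzle 26 to 36 across from 26 up to the top, grip there (solid, e.g. at 75 above the underside, 32 across). Starts free on the table. Origin: centre of its underside; z up
- iron_weight: dark iron scale weight, round, 60 across and 44 high; body up to 21, neck 20 across, and on top a knob 24 across from 29 to 44 above the underside, grip it by the knob. Starts in the wide round tray, where the candlestick belongs. Origin: centre of its underside; z up
- ink_bottle: square pale glass ink bottle, 44 x 44 and 40 high to the shoulder, with a round black cap 29 across above it up to 63; grip the flats, which face its x and y axes. Starts in the round tray, where the iron weight belongs. Origin: centre of its underside; z up
- reel_a: wooden cotton reel with red thread, 31 across and 42 high, standing upright; starts free on the table. Origin: centre of its underside; z up
- reel_b: wooden cotton reel with blue thread, same size as the red one: 31 across, 42 high, upright; starts in the square tray, where the ink bottle belongs. Origin: centre of its underside; z up
- tray_wide_round: square viewing tray of light wood, 120 x 120 x 20 mm, stays put; a wide round pocket 101 across, for the candlestick's foot; floor 6 mm above the table, so 14 mm deep under the rim. Origin: centre of the underside, below the centre of the pocket; z up
- tray_round: square viewing tray of light wood, 120 x 120 x 20 mm, stays put; a round pocket 70 across, for the iron weight; floor 6 mm above the table, so 14 mm deep under the rim. Origin: centre of the underside, below the centre of the pocket; z up
- tray_square: square viewing tray of light wood, 120 x 120 x 20 mm, stays put; a square pocket 54 x 54, sides along the tray's x and y, for the ink bottle; floor 6 mm above the table, so 14 mm deep under the rim. Origin: centre of the underside, below the centre of the pocket; z up
- tray_oblong: square viewing tray of light wood, 120 x 120 x 20 mm, stays put; an oblong pocket 41 along the tray's x and 82 along its y, for the two cotton reels side by side (centres about 20 to either side of the middle along y); floor 6 mm above the table, so 14 mm deep under the rim. Origin: centre of the underside, below the centre of the pocket; z up
- onyx_egg: bystander: pale stone egg on a ring foot, 68 across and 97 high, standing loose on the table beyond the trays; do not touch it. Origin: centre of its underside; z up

How it is judged (in metres and radians):
At the end, for the whole second after the job is handed in: Each piece stands on the floor of its own pocket (underside under 10 mm above the table, within 0.1 rad of upright), the three single pieces within 12 mm of the pocket's centre and both reels within 32 mm of theirs, all released and at rest (horizontal distance between candlestick and tray_wide_round below 0.012 m and z of candlestick in the frame of tray_wide_round below 0.01 m and angle between each of candlestick, iron_weight, ink_bottle, reel_a, reel_b's own z axis and vertical below 0.1 rad and linear speed of each of candlestick, iron_weight, ink_bottle, reel_a, reel_b below 0.02 m/s and contact force between the fingers and candlestick below 0.05 N and horizontal distance between iron_weight and tray_round below 0.012 m and z of iron_weight in the frame of tray_round below 0.01 m and contact force between the fingers and iron_weight below 0.05 N and horizontal distance between ink_bottle and tray_square below 0.012 m and z of ink_bottle in the frame of tray_square below 0.01 m and contact force between the fingers and ink_bottle below 0.05 N and horizontal distance between each of reel_a, reel_b and tray_oblong below 0.032 m and z of each of reel_a, reel_b in the frame of tray_oblong below 0.01 m and contact force between the fingers and reel_a below 0.05 N and contact force between the fingers and reel_b below 0.05 N); the robot touches nothing.
It fails at once if a piece is dropped (falls 25 mm or more, out of the gripper) ((contact force between each of the arm, the fingers and candlestick below 0.05 N and linear speed of candlestick above 0.7 m/s) or (contact force between each of the arm, the fingers and iron_weight below 0.05 N and linear speed of iron_weight above 0.7 m/s) or (contact force between each of the arm, the fingers and ink_bottle below 0.05 N and linear speed of ink_bottle above 0.7 m/s) or (contact force between each of the arm, the fingers and reel_a below 0.05 N and linear speed of reel_a above 0.7 m/s) or (contact force between each of the arm, the fingers and reel_b below 0.05 N and linear speed of reel_b above 0.7 m/s)).
It fails at once if the onyx egg is knocked over or shifted more than 20 mm (distance of onyx_egg from where it was at the start of the episode above 0.02 m or angle between onyx_egg's own z axis and vertical above 0.4 rad).
It also fails if it takes over 128 s, if anything falls off the work surface, if the arm or the gripper's body presses on something with over 40 N, if the wrist force passes 120 N, or if a joint passes its speed limit or range.

## Working session

There is one attempt and no reset: what is moved stays moved. The work goes in short steps, Python scripts to look and compute and a tool call to move; the robot and the scene stay as the last step left them, time stands still between calls to the robot, and variables do not carry over. Pictures are saved under pics/ and viewed, at most 14 in all, crops included, and the job is handed in when it is done.

Besides the shell and the picture viewer there is one more tool, called after "Request:" as a command line: name --argument value ..., lists and objects as JSON in quotes. send_rows: Moves the arm, as the interface text tells. Scaled input: -1 to 1 covers 0.5 m each way for a shift and 0.5 rad each way for a turn. Its arguments: {"type":"object","properties":{"deltas":{"type":"array","items":{"type":"array"}},"grip":{"type":"number"},"grip_force":{"type":"number"}},"required":["deltas"]}

```bash
mkdir -p pics; python3 - <<'E'
from workcell import *
import cv2,numpy as np
s=state();print(s['time_s'],s['ee_pos'],s['ee_rot'],s['gripper_width'])
for n in ["scene","top"]:
    f=grab_frame(n);cv2.imwrite(f"pics/{n}0.png",f[:,:,::-1]);c=calibration(n)
    print(n,c['mtx'].round(1).tolist(),c['D'],c['R'].round(3).tolist() if hasattr(c['R'],'round') else c['R'],c['t'])
    for l in ["candlestick","iron_weight","ink_bottle","reel_a","tray_wide_round","tray_round","tray_square","tray_oblong","onyx_egg"]:
        print(l,[(round(d['p'],2),d['bbox']) for d in trace(n,l)][:4])
E
```

```text
0.0 [ 176.24474781 -546.839725    227.11309028] [-1.79901303e+02 -9.27057101e-04  1.78632287e+01] 91.00286847004223
scene [[610.0, 0.0, 325.6], [0.0, 610.0, 235.3], [0.0, 0.0, 1.0]] [-0.09572958  0.          0.          0.          0.        ] [[-0.74, -0.673, 0.007], [-0.502, 0.545, -0.671], [0.448, -0.5, -0.741]] [401.81397724 341.10805419 686.92197298]
candlestick [(0.81, [282.2, 334.9, 71.2, 88.2]), (0.68, [331.1, 265.0, 114.0, 105.9])]
iron_weight [(0.59, [358.2, 183.9, 39.2, 34.7]), (0.28, [209.8, 280.8, 35.8, 46.3])]
ink_bottle [(0.77, [209.3, 283.1, 36.7, 43.4]), (0.32, [293.7, 232.0, 20.7, 33.1])]
reel_a [(0.83, [294.9, 230.8, 19.2, 33.0]), (0.77, [441.8, 229.4, 23.1, 35.1])]
tray_wide_round [(0.92, [318.4, 170.9, 103.2, 73.7])]
tray_round [(0.95, [169.6, 263.4, 119.7, 109.1])]
tray_square [(0.6, [249.6, 213.1, 109.4, 89.2])]
tray_oblong [(0.78, [329.6, 264.0, 115.9, 105.4])]
onyx_egg [(0.71, [225.3, 164.3, 42.8, 49.6])]
top [[496.6, 0.0, 318.9], [0.0, 496.6, 247.2], [0.0, 0.0, 1.0]] [0.00673367 0.         0.         0.         0.        ] [[-0.013, -1.0, -0.005], [-0.982, 0.013, -0.191], [0.191, 0.003, -0.982]] [-21.5025649  581.30985192 771.82951625]
candlestick [(0.89, [190.6, 320.1, 50.2, 54.4])]
iron_weight [(0.63, [383.8, 230.7, 32.7, 35.7])]
ink_bottle [(0.98, [196.7, 224.9, 37.8, 37.3])]
reel_a [(0.85, [292.2, 228.3, 22.4, 23.0]), (0.53, [396.4, 322.6, 17.2, 22.3])]
tray_wide_round [(0.83, [354.6, 209.5, 78.5, 76.5])]
tray_round [(0.88, [180.4, 210.8, 72.6, 69.6]), (0.74, [382.5, 230.1, 33.8, 38.0])]
tray_square [(0.94, [266.1, 209.2, 82.7, 81.3])]
tray_oblong [(0.77, [268.5, 298.7, 80.9, 82.5])]
onyx_egg [(0.96, [298.1, 139.8, 38.0, 39.9])]
```

View pics/top0.png

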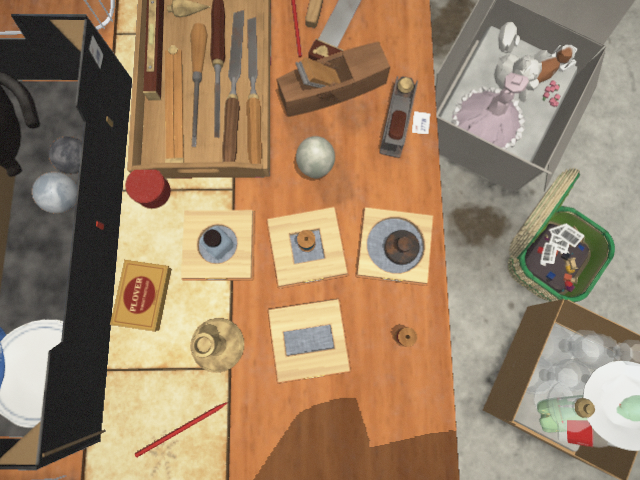

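View pics/scene0.png

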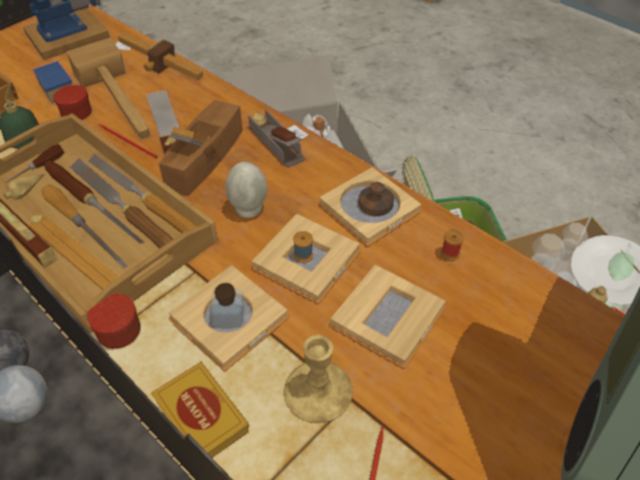

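Top view: ink bottle in round tray (214,241), blue reel in square tray (306,240), weight in wide tray (403,245), oblong empty (309,340), candlestick (217,344), red reel (404,336), egg (315,158). The scene view agrees, and both views let me measure.

```bash
cat > h.py <<'E'
from workcell import *
import cv2,numpy as np
def cal(n):
    c=calibration(n);return [np.array(c[k],float) for k in("mtx","D","R","t")]
def ray(c,px):
    K,D,R,t=c
    u=cv2.undistortPoints(np.array(px,float).reshape(-1,1,2),K,D).reshape(-1,2)
    d=np.c_[u,np.ones(len(u))]@R
    return -R.T@t,d
def plane(c,px,z):
    o,d=ray(c,px);return o+d*((z-o[2])/d[:,2])[:,None]
def proj(c,X):
    return cv2.projectPoints(np.array(X,float).reshape(-1,1,3),cv2.Rodrigues(c[2])[0],c[3],c[0],c[1])[0].reshape(-1,2)
def tri(views):
    A=np.zeros((3,3));b=np.zeros(3)
    for c,p in views:
        o,d=ray(c,[p]);d=d[0]/np.linalg.norm(d[0]);P=np.eye(3)-np.outer(d,d);A+=P;b+=P@o
    X=np.linalg.solve(A,b)
    return X,[float(np.linalg.norm(proj(c,X)[0]-p)) for c,p in views]
def quad(m):
    k=cv2.findContours(m.astype(np.uint8),0,2)[0];k=max(k,key=cv2.contourArea)
    h=cv2.convexHull(k)[:,0]
    for e in np.linspace(2,25,60):
        q=cv2.approxPolyDP(h,e,True)[:,0]
        if len(q)<=4:return q.astype(float)
def cen(m):
    y,x=np.nonzero(m);return np.array([x.mean(),y.mean()])
E
python3 - <<'E'
from h import *
C={n:cal(n) for n in("top","scene")}
for n in C: grab_frame(n)
for l in ["tray_wide_round","tray_round","tray_square","tray_oblong"]:
    for n in C:
        m=trace(n,l)[0]['pixels'];q=quad(m);P=plane(C[n],q,20)[:,:2]
        o=P.mean(0);e=np.roll(P,-1,0)-P
        print(l,n,o.round(1),np.linalg.norm(e,axis=1).round(0),((np.degrees(np.arctan2(e[:,1],e[:,0]))+45)%90-45).round(1))
for l,z in [("candlestick",56),("iron_weight",28),("ink_bottle",38),("reel_a",21),("onyx_egg",48)]:
    for n in C:
        for d in trace(n,l)[:2]:
            print(l,n,round(d['p'],2),plane(C[n],[cen(d['pixels'])],z)[0].round(1))
E
```

```text
tray_wide_round top [ 588.7 -158.9] [120. 123. 121. 119.] [-6.9 -8.  -9.  -8.4]
tray_wide_round scene [607.3 143.8] [74. 38. 60. 28.] [-26.4 -34.4 -36.9  -6.9]
tray_round top [594.7 147.1] [119. 121. 121. 122.] [-1.8 -0.8 -1.  -1.7]
tray_round scene [592.  151.7] [127. 118. 127. 118.] [-3.4 -1.3 -3.4 -1.5]
tray_square top [589.5  -7.1] [120. 121. 122. 118.] [10.6 10.   9.3  9. ]
tray_square scene [586.6  -3.2] [120. 129. 123. 126.] [10.9 13.7  9.6 12.5]
tray_oblong top [429.1  -8.8] [121. 116. 118. 119.] [7.6 8.1 9.2 9.1]
tray_oblong scene [426.7  -4.5] [119. 125. 116. 127.] [ 8.   9.8  9.1 11.1]
candlestick top 0.68 [423.3 136.3  56. ]
candlestick top 0.22 [591.7 142.6  56. ]
iron_weight top 0.61 [ 585.3 -171.1   28. ]
iron_weight scene 0.85 [ 579.9 -164.8   28. ]
ink_bottle top 0.6 [594.3 146.   38. ]
ink_bottle scene 0.58 [593.8 149.4  38. ]
ink_bottle scene 0.45 [570.6  12.4  38. ]
reel_a top 0.81 [ 432.5 -172.3   21. ]
reel_a top 0.66 [599.3  -6.4  21. ]
reel_a scene 0.77 [602.3 -11.3  21. ]
reel_a scene 0.65 [ 433.9 -172.5   21. ]
onyx_egg top 0.87 [743.1 -24.1  48. ]
onyx_egg scene 0.95 [741.3 -23.3  48. ]
```

Request:
send_rows --deltas '[[[0,0,-0.02],[0,0,-0.28]],[[0,0,-0.02],[0,0,-0.28]],[[0,0,-0.02],[0,0,-0.28]],[[0,0,-0.02],[0,0,-0.28]],[[0,0,-0.02],[0,0,-0.28]],[[0,0,-0.04],[0,0,-0.28]],[[0,0,-0.04],[0,0,-0.28]],[[0,0,-0.04],[0,0,-0.28]],[[0,0,-0.04],[0,0,-0.28]]]'

```text
time_s: 2.9
ee_pos: [176.4, -547.2, 358.8]
ee_rot: [180.0, 0.0, 90.4]
force: [0.2, -0.5, 0.2]
gripper_width: 91.2
gripper_force: 0.0
```

Request:
send_rows --deltas '[[[0.06,0.042,0],[0,0,0]],[[0.06,0.042,0],[0,0,0]],[[0.06,0.042,0],[0,0,0]],[[0.06,0.042,0],[0,0,0]],[[0.06,0.042,0],[0,0,0]],[[0.06,0.042,0],[0,0,0]],[[0.06,0.042,0],[0,0,0]],[[0.06,0.042,0],[0,0,0]],[[0.06,0.042,0],[0,0,0]],[[0.06,0.042,0],[0,0,0]]]'

```text
time_s: 3.9
ee_pos: [386.7, -245.7, 358.1]
ee_rot: [180.0, 0.0, 90.0]
force: [0.4, -0.5, 0.0]
gripper_width: 91.1
gripper_force: 0.0
```

Request:
send_rows --deltas '[[[0.06,0.042,0],[0,0,0]],[[0.06,0.042,0],[0,0,0]],[[0.06,0.042,0],[0,0,0]],[[0.06,0.042,0],[0,0,0]],[[0.06,0.042,0],[0,0,0]],[[0,0,0],[0,0,0]],[[0,0,0],[0,0,0]]]'

```text
time_s: 4.6
ee_pos: [491.0, -96.6, 357.7]
ee_rot: [-180.0, 0.0, 90.2]
force: [-0.3, 0.0, -0.2]
gripper_width: 91.2
gripper_force: 0.0
```

```bash
python3 - <<'E'
from h import *
s=state();print(s['time_s'],s['ee_pos'].round(1),s['ee_rot'].round(2),s['qpos'].round(1))
c=cal("wrist");o=-c[2].T@c[3];print(o.round(1),c[2].round(3).tolist(),c[0].round(0).tolist(),c[1])
f=grab_frame("wrist");cv2.imwrite("pics/w1.png",f[:,:,::-1])
print(plane(c,[[0,0],[640,0],[640,480],[0,480],[320,240]],20).round(0).tolist())
E
```

```text
4.6 [491.  -96.6 357.7] [-1.7996e+02  3.0000e-02  9.0160e+01] [-12.4   8.3  84.6  -0.   87.1 -12.6]
[489.7 -27.  514. ] [[1.0, 0.003, -0.0], [0.003, -0.968, 0.252], [0.001, -0.252, -0.968]] [[426.0, 0.0, 323.0], [0.0, 426.0, 240.0], [0.0, 0.0, 1.0]] [0.00377097 0.         0.         0.         0.        ]
[[153.0, 101.0, 20.0], [819.0, 103.0, 20.0], [934.0, -501.0, 20.0], [39.0, -504.0, 20.0], [486.0, -156.0, 20.0]]
```

View pics/w1.png

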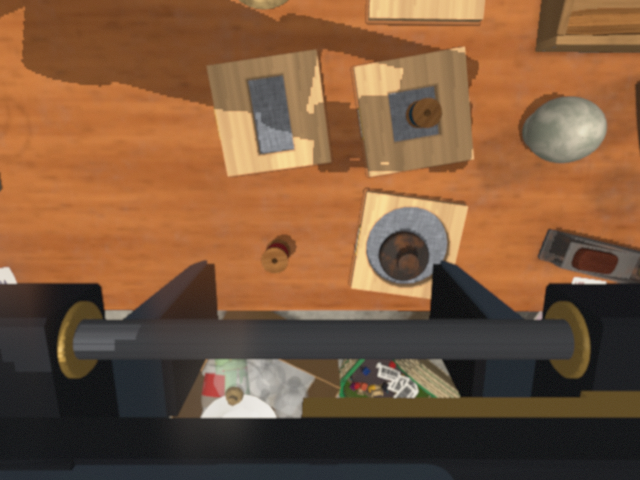

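Wrist view: oblong tray (268,115), square tray with reel (425,112), wide tray with weight (405,250), red reel (276,258), egg (565,128). I'll save masks here and from two more places, then triangulate.

```bash
cat > snap.py <<'E'
from h import *
import sys,pickle
L=["tray_wide_round","tray_round","tray_square","tray_oblong","candlestick","iron_weight","ink_bottle","reel_a","onyx_egg"]
c=cal("wrist");f=grab_frame("wrist");cv2.imwrite(f"pics/{sys.argv[1]}_full.png",f[:,:,::-1])
out={}
for l in L:
    out[l]=[(d['p'],d['pixels']) for d in trace("wrist",l) if d['p']>.3][:3]
    print(l,[(round(p,2),cen(m).round(0).tolist(),int(m.sum())) for p,m in out[l]])
pickle.dump((c,f,out),open(sys.argv[1]+".pkl","wb"))
E
python3 snap.py s1 >/dev/null
```

Request:
send_rows --deltas '[[[0.06,0,0],[0,0,0]],[[0.06,0,0],[0,0,0]],[[0.06,0,0],[0,0,0]],[[0.06,0,0],[0,0,0]],[[0,0,0],[0,0,0]],[[0,0,0],[0,0,0]]]'

```text
time_s: 5.75
ee_pos: [490.8, 23.2, 357.9]
ee_rot: [-180.0, 0.0, 90.1]
force: [-0.7, -0.3, 0.3]
gripper_width: 90.9
gripper_force: 0.0
```

```bash
python3 snap.py s2 >/dev/null
```

Request:
send_rows --deltas '[[[0.06,0,0],[0,0,0]],[[0.06,0,0],[0,0,0]],[[0.06,0,0],[0,0,0]],[[0.06,0,0],[0,0,0]],[[0.06,0,0],[0,0,0]],[[0,0,0],[0,0,0]],[[0,0,0],[0,0,0]]]'

```text
time_s: 6.95
ee_pos: [490.6, 173.2, 357.7]
ee_rot: [-180.0, 0.1, 90.1]
force: [-0.1, -0.3, -0.1]
gripper_width: 91.1
gripper_force: 0.0
```

```bash
python3 snap.py s3 >/dev/null; cat > ana.py <<'E'
from h import *
import pickle
S=[pickle.load(open(f"s{i}.pkl","rb")) for i in(1,2,3)]
Z={"candlestick":56,"iron_weight":28,"ink_bottle":38,"reel_a":24,"onyx_egg":48}
for l in S[0][2]:
    for i,(c,f,o) in enumerate(S):
        for p,m in o[l]:
            ys,xs=np.nonzero(m);edge=ys.min()<2 or xs.min()<2 or xs.max()>637
            if l[:4]=="tray":
                q=quad(m);P=plane(c,q,20)[:,:2];e=np.roll(P,-1,0)-P
                print(l,i+1,round(p,2),"E" if edge else "",P.mean(0).round(1),np.linalg.norm(e,axis=1).round(0),((np.degrees(np.arctan2(e[:,1],e[:,0]))+45)%90-45).round(1))
            else: print(l,i+1,round(p,2),"E" if edge else "",plane(c,[cen(m)],Z[l])[0].round(1),m.sum())
E
python3 ana.py
```

```text
tray_wide_round 1 0.96  [ 584.7 -161.2] [119. 124. 102. 121.] [ -8.4 -16.1  -9.5  -8.4]
tray_wide_round 2 0.89  [ 577.4 -116.2] [85. 35. 92. 47.] [-6.9  1.7  1.  -7.8]
tray_wide_round 3 0.89  [562.5 -94.7] [11. 95. 94.  7.] [-19.4  -8.9   1.1  34.3]
tray_round 1 0.82 E [593.3  91.5] [ 25. 117.  20. 124.] [-14.4  -1.8   1.5   0.1]
tray_round 2 0.88  [595.6 145.6] [118. 124. 118. 123.] [-0.4 -0.4 -0.6 -0.3]
tray_round 3 0.8  [595.6 149. ] [122. 121. 120. 119.] [-0.  -1.6 -1.3 -0.9]
tray_square 1 0.79  [589.1 -10.6] [116. 121. 120. 121.] [ 9.9 10.9  9.9  9.1]
tray_square 2 0.82  [589.3  -7.8] [123. 121. 120. 119.] [11.3  8.7 10.4 10. ]
tray_square 3 0.86  [572.2  35.5] [ 49.  97.  31. 100.] [-2.  -3.1  1.1  7.7]
tray_oblong 1 0.74  [432.4 -11.9] [118. 120. 119. 119.] [8.8 8.3 8.4 7.9]
tray_oblong 2 0.92  [432.1  -9.1] [119. 119. 120. 120.] [8.1 9.4 8.7 8.9]
tray_oblong 3 0.67  [426.8  35.4] [ 51. 123.  31. 117.] [ 7.1 -2.4 -0.9  7.2]
candlestick 1 0.62 E [431.  90.  56.] 291
candlestick 2 0.69  [431.3 140.2  56. ] 5379
candlestick 3 0.65  [430. 154.  56.] 4585
iron_weight 1 0.94  [ 585.1 -172.    28. ] 1990
iron_weight 2 0.69  [ 586.4 -194.7   28. ] 224
ink_bottle 2 0.58  [596.  144.5  38. ] 2108
ink_bottle 3 0.84  [596.2 148.   38. ] 1690
reel_a 1 0.77  [ 433.4 -174.1   24. ] 757
reel_a 1 0.62  [600.1  -9.2  24. ] 923
reel_a 2 0.78  [599.4 -10.5  24. ] 792
reel_a 2 0.66  [ 431.4 -195.7   24. ] 71
onyx_egg 1 0.72  [744.3 -26.8  48. ] 4385
onyx_egg 2 0.64  [744.3 -27.   48. ] 3703
```

```bash
cat > ana2.py <<'E'
from h import *
import pickle
S=[pickle.load(open(f"s{i}.pkl","rb")) for i in(1,2,3)]
C={n:cal(n) for n in("top","scene")}
for n in C: grab_frame(n)
def order(c,q):
    P=plane(c,q,20)[:,:2];a=np.arctan2(*(P-P.mean(0)).T[::-1]);return q[np.argsort((a+0.1)%(2*np.pi))]
for l,ok in {"tray_wide_round":[0],"tray_round":[1,2],"tray_square":[0,1],"tray_oblong":[0,1]}.items():
    v=[(S[i][0],order(S[i][0],quad(S[i][2][l][0][1]))) for i in ok]
    q=quad(trace("top",l)[0]['pixels'])
    if len(q)==4: v.append((C["top"],order(C["top"],q)))
    X=np.array([tri([(c,q[k]) for c,q in v])[0] for k in range(4)]);r=max(max(tri([(c,q[k]) for c,q in v])[1]) for k in range(4))
    e=np.roll(X,-1,0)-X
    print(l,X.mean(0).round(1),"z",X[:,2].round(0),"res",round(r,1),"yaw",((np.degrees(np.arctan2(e[:,1],e[:,0]))+45)%90-45).round(1))
T={l:[d['pixels'] for d in trace("top",l)[:2]] for l in("iron_weight","ink_bottle","reel_a","candlestick","onyx_egg")}
for l,n,ok in [("iron_weight",0,[(0,0)]),("ink_bottle",0,[(1,0),(2,0)]),("reel_a",0,[(0,0)]),("reel_a",1,[(0,1),(1,0)]),("candlestick",0,[(1,0),(2,0)]),("onyx_egg",0,[(0,0),(1,0)])]:
    w=[(S[i][0],cen(S[i][2][l][k][1])) for i,k in ok]
    g=plane(w[0][0],[w[0][1]],25)[0]
    t=min((cen(m) for m in T[l]),key=lambda p:np.linalg.norm(plane(C["top"],[p],25)[0]-g))
    X,r=tri(w+[(C["top"],t)]);print(l,X.round(1),np.round(r,1),"wrist only",tri(w)[0].round(1) if len(w)>1 else "")
c,f,o=S[2];cv2.imwrite("pics/s3.png",f[:300,:,::-1])
E
python3 ana2.py
```

```text
tray_wide_round [ 583.5 -157.4   34.3] z [43. 32. 39. 23.] res 7.0 yaw [ -7.9  -8.8 -11.9  -8.8]
tray_round [596.4 148.   14.7] z [12. 11. 15. 21.] res 3.3 yaw [-0.8 -1.4 -0.8 -2. ]
tray_square [589.1  -7.8  16.5] z [ 8.  9. 18. 30.] res 2.8 yaw [10.1  9.8 10.9  7.1]Traceback (most recent call last):
  File "ana2.py", line 10, in <module>
    q=quad(trace("top",l)[0]['pixels'])
           ~~~~~~~~~~~~~~^^^
IndexError: list index out of range
```

View pics/s3_full.png

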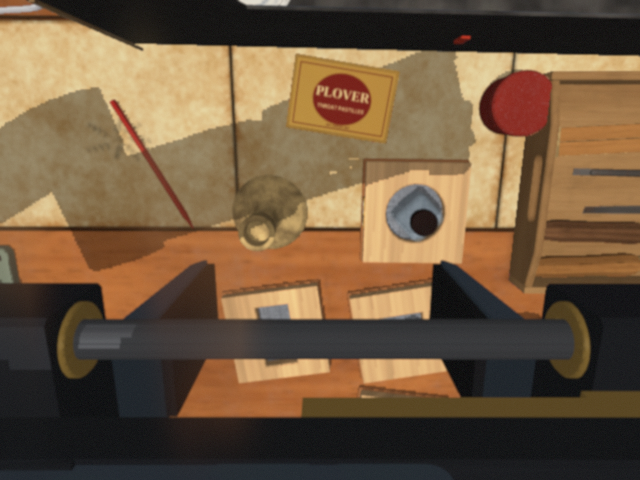

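Third view shows candlestick (270,212), bottle turned in the round tray (415,213), tray edges straight. Positions agree within ~2 mm across views. Start with the blue reel: hover over it.

```bash
cat > mv.py <<'E'
from workcell import *
import sys,numpy as np
x,y,z,yaw=map(float,sys.argv[1:5])
s=state();p=s['ee_pos'];w=s['ee_rot'][2]
a=np.radians(yaw);d=np.array([x,y,z])-p
v=np.array([d@[np.cos(a),np.sin(a),0],d@[np.sin(a),-np.cos(a),0],-d[2]])/500
t=-np.radians((yaw-w+180)%360-180)/.5
print("pos",p.round(1),"yaw",round(w,2),"turn tz",round(t,3),"then shift",v.round(3),"rows",int(np.ceil(np.linalg.norm(v)*500/40)))
E
python3 mv.py 599.7 -10 220 98.6
```

```text
pos [490.7 173.  357.9] yaw 90.06 turn tz -0.298 then shift [-0.395  0.161  0.276] rows 7
```

Request:
send_rows --deltas '[[[0,0,0],[0,0,-0.149]],[[0,0,0],[0,0,-0.149]],[[-0.056,0.023,0.039],[0,0,0]],[[-0.056,0.023,0.039],[0,0,0]],[[-0.056,0.023,0.039],[0,0,0]],[[-0.056,0.023,0.039],[0,0,0]],[[-0.056,0.023,0.039],[0,0,0]],[[-0.056,0.023,0.039],[0,0,0]],[[-0.059,0.023,0.042],[0,0,0]],[[0,0,0],[0,0,0]]]'

```text
time_s: 8.75
ee_pos: [599.7, -13.2, 216.3]
ee_rot: [-179.7, 0.0, 98.4]
force: [-1.2, 1.1, -0.7]
gripper_width: 91.0
gripper_force: 0.0
```

Request:
send_rows --deltas '[[[0,0,0],[0,0,0]],[[0,0,0],[0,0,0]]]'

```text
time_s: 8.95
ee_pos: [599.9, -9.5, 220.8]
ee_rot: [179.9, -0.0, 98.6]
force: [0.4, 0.1, -0.3]
gripper_width: 91.6
gripper_force: 0.0
```

```bash
cat > near.py <<'E'
from h import *
import sys
# near.py label z name : positions of label on plane z in the wrist view
c=cal("wrist");f=grab_frame("wrist");cv2.imwrite(f"pics/{sys.argv[3]}.png",f[:,:,::-1])
for d in trace("wrist",sys.argv[1])[:3]:
    m=d['pixels'].astype(np.uint8);k=max(cv2.findContours(m,0,2)[0],key=cv2.contourArea)
    print(round(d['p'],2),"centroid",cen(m).round(0),plane(c,[cen(m)],float(sys.argv[2]))[0].round(1),"bbox",d['bbox'])
s=state();print(s['time_s'],s['ee_pos'].round(1),s['ee_rot'].round(2), "cam",(-c[2].T@c[3]).round(0))
E
python3 near.py reel_a 27 n1; python3 mv.py 599.7 -10 38 98.6
```

```text
0.92 centroid [323. 217.] [598.7 -10.9  27. ] bbox [303.8, 196.4, 36.9, 46.0]
0.31 centroid [348.  57.] [599.3 115.   27. ] bbox [267.0, 2.1, 166.3, 108.8]
0.21 centroid [127. 181.] [436.1  -5.3  27. ] bbox [40.3, 105.0, 167.7, 153.5]
9.05 [599.9  -9.2 221.2] [1.7989e+02 1.0000e-02 9.8670e+01] cam [588.  59. 377.]
pos [599.9  -9.2 221.2] yaw 98.67 turn tz 0.002 then shift [-0.001 -0.001  0.366] rows 5
```

View pics/n1.png

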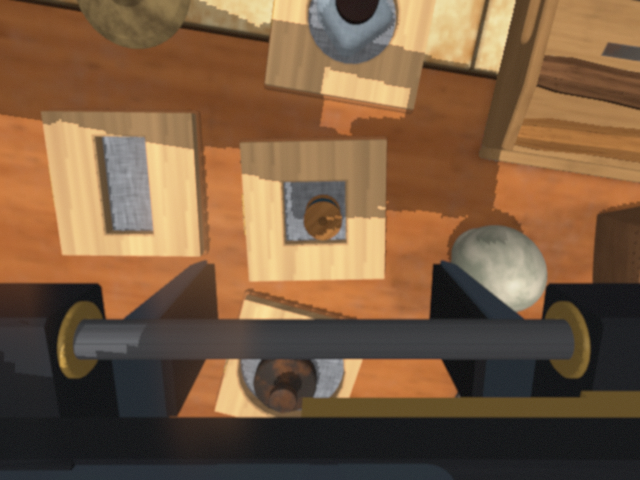

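Hover view: blue reel at (323,217) in the square pocket (284–347, 181–243), oblong pocket outline (97–153, 136–233). Everything matches; descend and grip.

Request:
send_rows --deltas '[[[-0.002,-0.001,0.07],[0,0,0]],[[0,0,0.07],[0,0,0]],[[0,0,0.07],[0,0,0]],[[0,0,0.07],[0,0,0]],[[0,0,0.05],[0,0,0]],[[0,0,0.034],[0,0,0]],[[0,0,0],[0,0,0]],[[0,0,0],[0,0,0]],[[0,0,0],[0,0,0]]]'

```text
time_s: 9.95
ee_pos: [600.6, -11.0, 39.7]
ee_rot: [179.8, 0.0, 98.6]
force: [0.3, -0.0, 0.0]
gripper_width: 91.3
gripper_force: 0.0
```

Request:
send_rows --deltas '[[[0,0,0],[0,0,0]],[[0,0,0],[0,0,0]],[[0,0,0],[0,0,0]],[[0,0,0],[0,0,0]],[[0,0,0],[0,0,0]],[[0,0,0],[0,0,0]],[[0,0,0],[0,0,0]],[[0,0,0],[0,0,0]]]' --grip 1 --grip_force 15

```text
time_s: 10.75
ee_pos: [599.4, -11.3, 37.9]
ee_rot: [-180.0, 0.0, 98.6]
force: [0.3, 0.0, 0.4]
gripper_width: 30.2
gripper_force: 0.0
```

```bash
python3 - <<'E'
import pickle,numpy as np
from h import *
# wrist calibration at hover n1 rebuilt: relative pose from now
s=state();c=cal("wrist")
dz=221.2-s['ee_pos'][2];o=-c[2].T@c[3]+[599.9-s['ee_pos'][0],-9.2-s['ee_pos'][1],dz];c[3]=-c[2]@o
print(o.round(0))
for q in ([[96,136],[145,136],[153,234],[106,234]],[[284,181],[347,181],[347,243],[284,243]]):
    P=plane(c,q,20)[:,:2];print(P.mean(0).round(1),np.linalg.norm(np.roll(P,-1,0)-P,axis=1).round(0))
print(s['ee_pos'].round(1),s['gripper_width'],s['gripper_force'])
E
```

```text
[588.  60. 378.]
[431.1 -11.5] [40. 82. 40. 82.]
[592.   -9.6] [53. 54. 55. 54.]
[599.4 -11.3  37.9] 30.15614730909435 0.019134902560910088
```

Request:
send_rows --deltas '[[[0,0,0],[0,0,0]],[[0,0,0],[0,0,0]],[[0,0,0],[0,0,0]],[[0,0,0],[0,0,0]]]'

```text
time_s: 11.15
ee_pos: [599.4, -11.3, 37.9]
ee_rot: [-180.0, 0.0, 98.6]
force: [-0.1, -0.6, 0.2]
gripper_width: 28.6
gripper_force: 15.0
```

Request:
send_rows --deltas '[[[0,0,-0.02],[0,0,0]],[[0,0,-0.03],[0,0,0]],[[0,0,-0.05],[0,0,0]],[[0,0,-0.05],[0,0,0]],[[0,0,-0.03],[0,0,0]],[[0,0,0],[0,0,0]],[[0,0,0],[0,0,0]]]'

```text
time_s: 11.85
ee_pos: [599.3, -11.3, 128.1]
ee_rot: [180.0, 0.0, 98.6]
force: [-0.1, 0.4, -0.1]
gripper_width: 28.2
gripper_force: 15.0
```

```bash
python3 mv.py 428 9 60 98.6
```

```text
pos [599.3 -11.3 128.1] yaw 98.59 turn tz -0.0 then shift [ 0.091 -0.333  0.136] rows 5
```

Request:
send_rows --deltas '[[[0.015,-0.055,0],[0,0,0]],[[0.015,-0.056,0],[0,0,0]],[[0.015,-0.056,0],[0,0,0]],[[0.015,-0.056,0],[0,0,0]],[[0.015,-0.055,0],[0,0,0]],[[0.015,-0.055,0],[0,0,0]],[[0,0,0.05],[0,0,0]],[[0,0,0.05],[0,0,0]],[[0,0,0.02],[0,0,0]],[[0,0,0],[0,0,0]]]'

```text
time_s: 12.85
ee_pos: [426.6, 8.3, 66.3]
ee_rot: [-179.7, -0.0, 98.6]
force: [0.5, 0.7, 0.3]
gripper_width: 28.1
gripper_force: 15.0
```

Request:
send_rows --deltas '[[[0,0,0],[0,0,0]],[[0,0,0],[0,0,0]]]'

```text
time_s: 13.05
ee_pos: [428.9, 8.3, 68.6]
ee_rot: [179.9, 0.0, 98.6]
force: [1.3, 0.9, -0.6]
gripper_width: 28.2
gripper_force: 15.0
```

```bash
python3 mv.py 428 8.5 38.5 98.6; python3 near.py reel_a 35 n2
```

```text
pos [428.9   8.3  68.6] yaw 98.59 turn tz -0.0 then shift [ 0.001 -0.002  0.06 ] rows 1
13.15 [428.8   8.3  68.7] [1.799e+02 2.000e-02 9.859e+01] cam [417.  77. 225.]
```

View pics/n2.png

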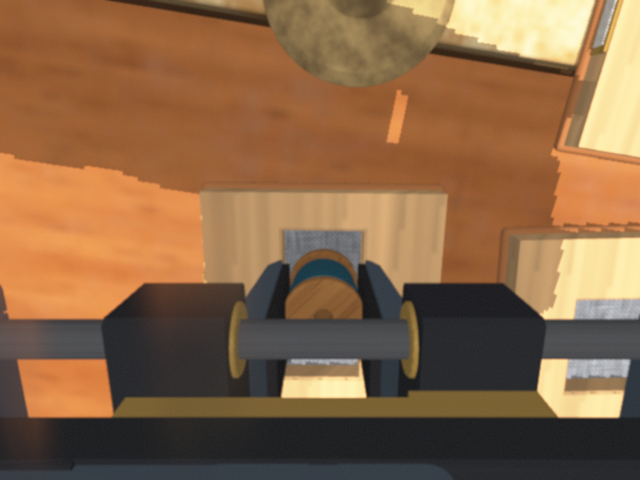

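The reel is held upright at (325,285), in line with the oblong pocket (283–365). Lower it.

Request:
send_rows --deltas '[[[0.001,-0.001,0.015],[0,0,0]],[[0,0,0.015],[0,0,0]],[[0,0,0.012],[0,0,0]],[[0,0,0.008],[0,0,0]],[[0,0,0.006],[0,0,0]],[[0,0,0.004],[0,0,0]],[[0,0,0],[0,0,0]],[[0,0,0],[0,0,0]],[[0,0,0],[0,0,0]]]'

```text
time_s: 14.05
ee_pos: [427.6, 8.7, 38.0]
ee_rot: [180.0, 0.0, 98.6]
force: [-1.2, 0.6, -1.4]
gripper_width: 28.5
gripper_force: 15.0
```

Request:
send_rows --deltas '[[[0,0,0],[0,0,0]],[[0,0,0],[0,0,0]],[[0,0,0],[0,0,0]],[[0,0,0],[0,0,0]],[[0,0,0],[0,0,0]],[[0,0,0],[0,0,0]],[[0,0,0],[0,0,0]],[[0,0,0],[0,0,0]]]' --grip 0

```text
time_s: 14.85
ee_pos: [427.5, 8.7, 37.9]
ee_rot: [180.0, 0.0, 98.6]
force: [0.1, 0.2, 0.6]
gripper_width: 89.3
gripper_force: 0.0
```

Request:
send_rows --deltas '[[[0,0,-0.02],[0,0,0]],[[0,0,-0.05],[0,0,0]],[[0,0,-0.07],[0,0,0]],[[0,0,-0.07],[0,0,0]],[[0,0,-0.07],[0,0,0]],[[0,0,-0.05],[0,0,0]],[[0,0,0],[0,0,0]],[[0,0,0],[0,0,0]]]'

```text
time_s: 15.65
ee_pos: [427.3, 8.7, 203.4]
ee_rot: [179.9, 0.0, 98.6]
force: [0.3, -0.5, -0.3]
gripper_width: 91.3
gripper_force: 0.0
```

```bash
python3 near.py reel_a 27 n3; python3 mv.py 433 -174 200 98.6
```

```text
0.9 centroid [297. 400.] [ 427.9 -157.3   27. ] bbox [285.2, 383.1, 31.8, 38.4]
0.77 centroid [324. 219.] [426.6   8.8  27. ] bbox [307.5, 195.4, 37.1, 48.2]
15.75 [426.5   8.7 202. ] [-1.7987e+02 -2.0000e-02  9.8600e+01] cam [415.  77. 360.]
pos [426.5   8.7 202. ] yaw 98.6 turn tz -0.0 then shift [-0.363 -0.042  0.004] rows 5
```

Request:
send_rows --deltas '[[[-0.061,-0.007,0],[0,0,0]],[[-0.061,-0.007,0],[0,0,0]],[[-0.061,-0.007,0],[0,0,0]],[[-0.061,-0.007,0],[0,0,0]],[[-0.061,-0.007,0],[0,0,0]],[[-0.058,-0.007,0],[0,0,0]],[[0,0,0],[0,0,0]],[[0,0,0],[0,0,0]],[[0,0,0],[0,0,0]]]'

```text
time_s: 16.65
ee_pos: [433.3, -173.0, 202.2]
ee_rot: [-179.9, -0.1, 98.6]
force: [0.9, -0.5, 0.4]
gripper_width: 91.3
gripper_force: 0.0
```

```bash
python3 near.py reel_a 21 n4; python3 mv.py 433 -174 32 98.6
```

```text
0.81 centroid [325. 222.] [ 433.3 -175.7   21. ] bbox [305.9, 197.8, 39.4, 48.2]
16.75 [ 433.6 -172.9  202.6] [-1.7996e+02 -4.0000e-02  9.8670e+01] cam [ 422. -104.  359.]
pos [ 433.6 -172.9  202.6] yaw 98.67 turn tz 0.002 then shift [-0.002 -0.002  0.341] rows 5
```

Request:
send_rows --deltas '[[[-0.004,-0.001,0.06],[0,0,0]],[[0,0,0.07],[0,0,0]],[[0,0,0.07],[0,0,0]],[[0,0,0.06],[0,0,0]],[[0,0,0.05],[0,0,0]],[[0,0,0.031],[0,0,0]],[[0,0,0],[0,0,0]],[[0,0,0],[0,0,0]]]'

```text
time_s: 17.55
ee_pos: [434.0, -175.5, 32.8]
ee_rot: [180.0, 0.0, 98.6]
force: [0.1, 0.1, 0.6]
gripper_width: 90.9
gripper_force: 0.0
```

Request:
send_rows --deltas '[[[0,0,0],[0,0,0]],[[0,0,0],[0,0,0]],[[0,0,0],[0,0,0]],[[0,0,0],[0,0,0]],[[0,0,0],[0,0,0]],[[0,0,0],[0,0,0]],[[0,0,0],[0,0,0]],[[0,0,0],[0,0,0]],[[0,0,0],[0,0,0]],[[0,0,0],[0,0,0]]]' --grip 1

```text
time_s: 18.55
ee_pos: [433.7, -175.9, 32.4]
ee_rot: [-180.0, 0.0, 98.6]
force: [-0.1, -0.4, 0.3]
gripper_width: 28.1
gripper_force: 15.0
```

Request:
send_rows --deltas '[[[0,0,0],[0,0,0]],[[0,0,0],[0,0,0]],[[0,0,-0.02],[0,0,0]],[[0,0,-0.03],[0,0,0]],[[0,0,-0.05],[0,0,0]],[[0,0,-0.05],[0,0,0]],[[0,0,-0.03],[0,0,0]],[[0,0,0],[0,0,0]],[[0,0,0],[0,0,0]]]'

```text
time_s: 19.45
ee_pos: [433.5, -175.8, 122.6]
ee_rot: [180.0, 0.0, 98.6]
force: [0.3, -0.4, -1.2]
gripper_width: 28.2
gripper_force: 15.0
```

```bash
python3 mv.py 434 -32 70 98.6
```

```text
pos [ 433.5 -175.8  122.6] yaw 98.6 turn tz -0.0 then shift [0.284 0.044 0.105] rows 4
```

Request:
send_rows --deltas '[[[0.057,0.009,0],[0,0,0]],[[0.057,0.009,0],[0,0,0]],[[0.057,0.009,0],[0,0,0]],[[0.057,0.009,0],[0,0,0]],[[0.056,0.008,0],[0,0,0]],[[0,0,0.05],[0,0,0]],[[0,0,0.05],[0,0,0]],[[0,0,0],[0,0,0]],[[0,0,0],[0,0,0]],[[0,0,0],[0,0,0]]]'

```text
time_s: 20.45
ee_pos: [434.8, -32.5, 73.0]
ee_rot: [179.9, 0.0, 98.6]
force: [0.4, -0.0, 0.7]
gripper_width: 28.2
gripper_force: 15.0
```

```bash
python3 mv.py 434 -32 38.5 98.6;python3 near.py reel_a 35 n5
```

```text
pos [434.8 -32.5  73. ] yaw 98.57 turn tz -0.001 then shift [ 0.001 -0.001  0.069] rows 1
0.74 centroid [321. 190.] [426.4   9.3  35. ] bbox [288.8, 153.8, 69.1, 74.1]
20.55 [434.9 -32.5  73.3] [1.7989e+02 3.0000e-02 9.8570e+01] cam [423.  36. 229.]
```

View pics/n5.png

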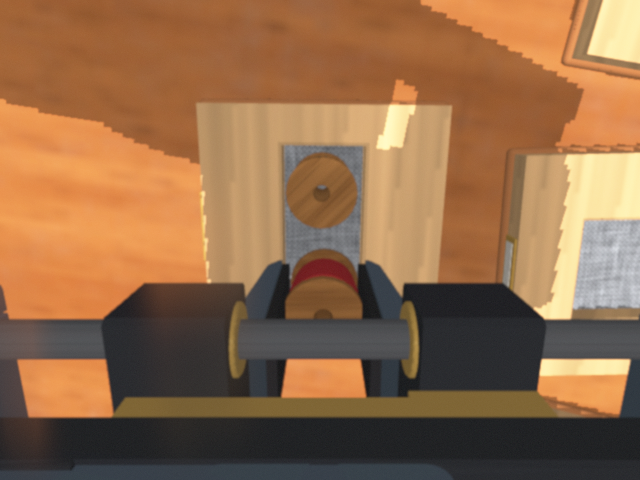

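Blue reel stands flat in the pocket (321,190) and the red one is held ready (325,285), clear of it. Lower 34.5 mm and release.

Request:
send_rows --deltas '[[[0.001,-0.002,0.02],[0,0,0]],[[0,0,0.02],[0,0,0]],[[0,0,0.012],[0,0,0]],[[0,0,0.008],[0,0,0]],[[0,0,0.006],[0,0,0]],[[0,0,0.003],[0,0,0]],[[0,0,0],[0,0,0]],[[0,0,0],[0,0,0]],[[0,0,0],[0,0,0]]]'

```text
time_s: 21.45
ee_pos: [433.1, -31.9, 38.1]
ee_rot: [180.0, 0.0, 98.6]
force: [-2.1, 0.4, 4.4]
gripper_width: 28.3
gripper_force: 15.0
```

Request:
send_rows --deltas '[[[0,0,0],[0,0,0]],[[0,0,0],[0,0,0]],[[0,0,0],[0,0,0]],[[0,0,0],[0,0,0]],[[0,0,0],[0,0,0]],[[0,0,0],[0,0,0]],[[0,0,0],[0,0,0]],[[0,0,0],[0,0,0]]]' --grip 0

```text
time_s: 22.25
ee_pos: [433.2, -31.9, 37.9]
ee_rot: [180.0, 0.0, 98.6]
force: [-0.6, 0.2, -0.7]
gripper_width: 89.4
gripper_force: 0.0
```

Request:
send_rows --deltas '[[[0,0,-0.02],[0,0,0]],[[0,0,-0.05],[0,0,0]],[[0,0,-0.07],[0,0,0]],[[0,0,-0.07],[0,0,0]],[[0,0,-0.07],[0,0,0]],[[0,0,-0.05],[0,0,0]],[[0,0,0],[0,0,0]],[[0,0,0],[0,0,0]]]'

```text
time_s: 23.05
ee_pos: [433.0, -31.9, 203.5]
ee_rot: [179.9, 0.0, 98.6]
force: [0.2, -0.1, -0.5]
gripper_width: 91.6
gripper_force: 0.0
```

```bash
python3 near.py reel_a 27 n6; python3 mv.py 595 147 240 90
```

```text
0.66 centroid [324. 219.] [432.3 -31.7  27. ] bbox [306.0, 191.9, 38.8, 52.6]
0.64 centroid [325. 167.] [426.9   9.   27. ] bbox [304.3, 147.1, 43.4, 43.2]
23.15 [432.2 -31.8 202. ] [-1.7987e+02 -3.0000e-02  9.8600e+01] cam [421.  37. 360.]
pos [432.2 -31.8 202. ] yaw 98.6 turn tz 0.3 then shift [ 0.358  0.326 -0.076] rows 7
```

Request:
send_rows --deltas '[[[0,0,-0.038],[0,0,0.15]],[[0,0,-0.038],[0,0,0.15]],[[0.051,0.047,0],[0,0,0]],[[0.051,0.047,0],[0,0,0]],[[0.051,0.047,0],[0,0,0]],[[0.051,0.047,0],[0,0,0]],[[0.051,0.046,0],[0,0,0]],[[0.051,0.046,0],[0,0,0]],[[0.052,0.046,0],[0,0,0]],[[0,0,0],[0,0,0]]]'

```text
time_s: 24.15
ee_pos: [597.8, 150.0, 238.1]
ee_rot: [-179.9, -0.0, 90.2]
force: [-1.2, -0.6, 0.2]
gripper_width: 91.2
gripper_force: 0.0
```

Request:
send_rows --deltas '[[[0,0,0],[0,0,0]],[[0,0,0],[0,0,0]]]'

```text
time_s: 24.35
ee_pos: [595.2, 146.4, 239.9]
ee_rot: [-179.9, 0.1, 90.0]
force: [-0.5, -0.2, -0.4]
gripper_width: 91.1
gripper_force: 0.0
```

```bash
cp near.py /tmp/; python3 near.py ink_bottle 38 n7; python3 - <<'E'
import cv2
f=cv2.imread('pics/n7.png');cv2.imwrite('pics/n7c.png',cv2.resize(f[120:290,220:420],None,fx=4,fy=4,interpolation=cv2.INTER_CUBIC)[:600])
E
```

```text
0.81 centroid [328. 212.] [597.7 147.3  38. ] bbox [293.3, 180.2, 70.7, 68.2]
24.45 [595.4 146.2 240.8] [-1.7995e+02  3.0000e-02  8.9950e+01] cam [594. 216. 396.]
```

View pics/n7c.png

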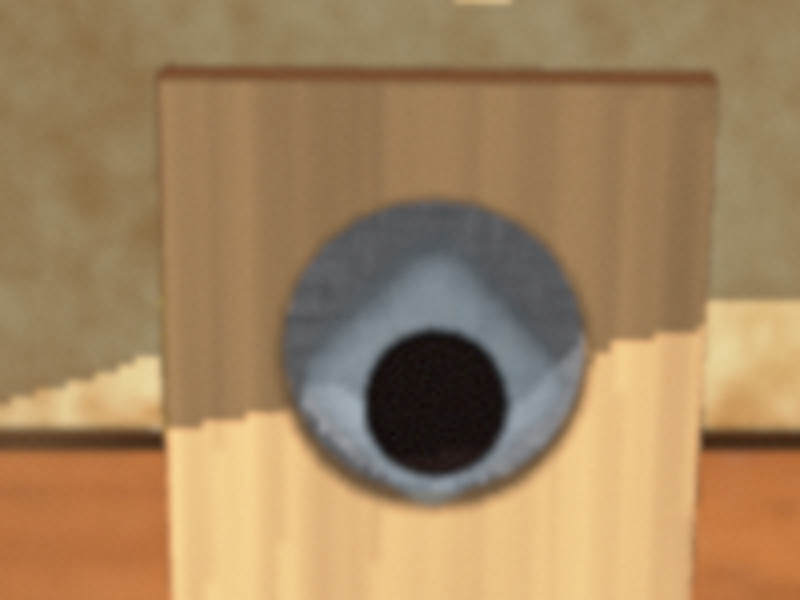

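Crop: bottle turned roughly 42–45° in the round pocket, cap at about (436,402) in the crop. I'll fit its yaw with a model silhouette over the views.

```bash
cat > fit.py <<'E'
from h import *
import pickle
V=[]
for n in("wrist","scene"):
    c=cal(n);grab_frame(n);r=trace(n,"ink_bottle")
    for d in r[:2]:print(n,round(d['p'],2),plane(c,[cen(d['pixels'])],38)[0].round(0))
    r=[d for d in r if np.linalg.norm(plane(c,[cen(d['pixels'])],38)[0][:2]-[596,147])<20]
    if r:V.append((n,c,r[0]['pixels']))
for i in(2,3):
    c,f,o=pickle.load(open(f"s{i}.pkl","rb"));V.append((f"s{i}",c,o["ink_bottle"][0][1]))
th=np.linspace(0,2*np.pi,40)
def sil(c,x,y,a,shape):
    m=np.zeros(shape,np.uint8);C,S=np.cos(a),np.sin(a)
    b=np.array([[i,j] for i in(-22,22) for j in(-22,22)])@np.array([[C,S],[-S,C]])
    B=np.vstack([np.c_[b+[x,y],np.full(4,z)] for z in(6,46)])
    k=14.5*np.c_[np.cos(th),np.sin(th)]+[x,y];K=np.vstack([np.c_[k,np.full(40,z)] for z in(46,69)])
    for P in(B,K): cv2.fillConvexPoly(m,cv2.convexHull(proj(c,P).round().astype(np.int32)),1)
    return m>0
def score(sel,x,y,a):
    t=0
    for n,c,m in sel:
        s=sil(c,x,y,a,m.shape);t+=(s&m).sum()/(s|m).sum()
    return t/len(sel)
for sel in [V]+[[v] for v in V]:
    best=max((score(sel,x,y,np.radians(a)),x,y,a) for x in range(590,604,2) for y in range(140,156,2) for a in range(0,90,5))
    _,x0,y0,_=best
    al=[(a,round(max(score(sel,x0+dx,y0,np.radians(a)) for dx in(-1,0,1)),3)) for a in range(20,75,5)]
    print([v[0] for v in sel],np.round(best,3),al)
E
python3 fit.py
```

```text
wrist 0.79 [598. 147.  38.]
scene 0.78 [593. 149.  38.]
['wrist', 'scene', 's2', 's3'] [  0.854 598.    146.     45.   ] [(20, np.float64(0.768)), (25, np.float64(0.787)), (30, np.float64(0.814)), (35, np.float64(0.833)), (40, np.float64(0.85)), (45, np.float64(0.854)), (50, np.float64(0.846)), (55, np.float64(0.83)), (60, np.float64(0.81)), (65, np.float64(0.784)), (70, np.float64(0.766))]
['wrist'] [  0.876 598.    146.     45.   ] [(20, np.float64(0.796)), (25, np.float64(0.821)), (30, np.float64(0.852)), (35, np.float64(0.864)), (40, np.float64(0.867)), (45, np.float64(0.876)), (50, np.float64(0.859)), (55, np.float64(0.843)), (60, np.float64(0.822)), (65, np.float64(0.796)), (70, np.float64(0.773))]
['scene'] [  0.802 598.    146.     55.   ] [(20, np.float64(0.733)), (25, np.float64(0.731)), (30, np.float64(0.75)), (35, np.float64(0.75)), (40, np.float64(0.769)), (45, np.float64(0.777)), (50, np.float64(0.799)), (55, np.float64(0.804)), (60, np.float64(0.797)), (65, np.float64(0.771)), (70, np.float64(0.764))]
['s2'] [  0.894 598.    146.     40.   ] [(20, np.float64(0.777)), (25, np.float64(0.803)), (30, np.float64(0.833)), (35, np.float64(0.87)), (40, np.float64(0.894)), (45, np.float64(0.885)), (50, np.float64(0.863)), (55, np.float64(0.84)), (60, np.float64(0.813)), (65, np.float64(0.793)), (70, np.float64(0.77))]
['s3'] [  0.882 598.    146.     45.   ] [(20, np.float64(0.773)), (25, np.float64(0.795)), (30, np.float64(0.832)), (35, np.float64(0.853)), (40, np.float64(0.876)), (45, np.float64(0.882)), (50, np.float64(0.861)), (55, np.float64(0.84)), (60, np.float64(0.81)), (65, np.float64(0.777)), (70, np.float64(0.757))]
```

Fit: bottle centre (598,146), yaw ≈44°. Take it at tool yaw 134.

Request:
send_rows --deltas '[[[0,0,0],[0,0,-0.256]],[[0,0,0],[0,0,-0.256]],[[0,0,0],[0,0,-0.256]],[[0,0,0],[0,0,-0.256]],[[0,0,0],[0,0,-0.256]],[[0,0,0],[0,0,-0.256]],[[0,0,0],[0,0,0]],[[0,0,0],[0,0,0]],[[0,0,0],[0,0,0]]]'

```text
time_s: 25.55
ee_pos: [596.1, 147.1, 241.0]
ee_rot: [180.0, 0.0, 133.9]
force: [0.6, -0.2, 0.6]
gripper_width: 91.3
gripper_force: 0.0
```

```bash
python3 mv.py 598 146 38 134; python3 fit.py | head -3
```

```text
pos [596.1 147.1 241. ] yaw 133.9 turn tz -0.004 then shift [-0.004  0.001  0.406] rows 6
wrist 0.68 [596. 147.  38.]
scene 0.79 [593. 150.  38.]
['wrist', 'scene', 's2', 's3'] [  0.871 598.    146.     45.   ] [(20, np.float64(0.774)), (25, np.float64(0.795)), (30, np.float64(0.821)), (35, np.float64(0.846)), (40, np.float64(0.868)), (45, np.float64(0.871)), (50, np.float64(0.864)), (55, np.float64(0.841)), (60, np.float64(0.813)), (65, np.float64(0.788)), (70, np.float64(0.769))]
```

Request:
send_rows --deltas '[[[-0.004,0.001,0.06],[0,0,0]],[[0,0,0.08],[0,0,0]],[[0,0,0.08],[0,0,0]],[[0,0,0.08],[0,0,0]],[[0,0,0.06],[0,0,0]],[[0,0,0.045],[0,0,0]],[[0,0,0],[0,0,0]],[[0,0,0],[0,0,0]]]'

```text
time_s: 26.55
ee_pos: [597.9, 146.0, 38.2]
ee_rot: [-180.0, -0.0, 134.0]
force: [0.2, 0.3, 0.7]
gripper_width: 91.3
gripper_force: 0.0
```

Request:
send_rows --deltas '[[[0,0,0],[0,0,0]],[[0,0,0],[0,0,0]],[[0,0,0],[0,0,0]],[[0,0,0],[0,0,0]],[[0,0,0],[0,0,0]],[[0,0,0],[0,0,0]],[[0,0,0],[0,0,0]],[[0,0,0],[0,0,0]],[[0,0,0],[0,0,0]],[[0,0,0],[0,0,0]]]' --grip 1 --grip_force 25

```text
time_s: 27.55
ee_pos: [598.0, 146.1, 38.5]
ee_rot: [180.0, 0.0, 134.0]
force: [-0.5, 1.0, 0.7]
gripper_width: 43.6
gripper_force: 25.0
```

Width 43.6 mm: on the flats. Lift to 150.

Request:
send_rows --deltas '[[[0,0,-0.02],[0,0,0]],[[0,0,-0.04],[0,0,0]],[[0,0,-0.06],[0,0,0]],[[0,0,-0.06],[0,0,0]],[[0,0,-0.04],[0,0,0]],[[0,0,0],[0,0,0.24]],[[0,0,0],[0,0,0.24]],[[0,0,0],[0,0,0.24]],[[0,0,0],[0,0,0.24]],[[0,0,0],[0,0,0.227]]]'

```text
time_s: 28.55
ee_pos: [597.6, 145.9, 148.8]
ee_rot: [-180.0, 0.0, 99.7]
force: [0.7, -0.3, -1.7]
gripper_width: 43.7
gripper_force: 25.0
```

Request:
send_rows --deltas '[[[0,0,0],[0,0,0]],[[0,0,0],[0,0,0]]]'

```text
time_s: 28.75
ee_pos: [597.8, 145.9, 148.7]
ee_rot: [180.0, 0.0, 100.1]
force: [1.0, 0.2, -0.9]
gripper_width: 44.0
gripper_force: 25.0
```

```bash
python3 mv.py 592 -9.6 75 100
```

```text
pos [597.8 145.9 148.7] yaw 100.13 turn tz 0.005 then shift [-0.304 -0.065  0.147] rows 5
```

Request:
send_rows --deltas '[[[-0.06,-0.013,0],[0,0,0]],[[-0.061,-0.013,0],[0,0,0]],[[-0.061,-0.013,0],[0,0,0]],[[-0.061,-0.013,0],[0,0,0]],[[-0.061,-0.013,0],[0,0,0]],[[0,0,0.05],[0,0,0]],[[0,0,0.05],[0,0,0]],[[0,0,0.04],[0,0,0]],[[0,0,0],[0,0,0]],[[0,0,0],[0,0,0]]]'

```text
time_s: 29.75
ee_pos: [592.5, -9.3, 78.8]
ee_rot: [180.0, 0.0, 100.1]
force: [-0.6, 0.2, -1.2]
gripper_width: 43.6
gripper_force: 25.0
```

Request:
send_rows --deltas '[[[0,0,0],[0,0,0]]]'

```text
time_s: 29.85
ee_pos: [593.3, -9.2, 79.9]
ee_rot: [179.9, 0.0, 100.0]
force: [0.7, 0.3, -1.4]
gripper_width: 43.9
gripper_force: 25.0
```

```bash
python3 mv.py 592 -9.6 38.5 100;python3 near.py ink_bottle 35 n8
```

```text
pos [593.3  -9.2  79.9] yaw 100.04 turn tz 0.001 then shift [-0.    -0.003  0.083] rows 2
0.67 centroid [323. 299.] [594.5 -22.5  35. ] bbox [266.5, 239.9, 114.9, 150.5]
29.95 [593.2  -9.2  79.8] [1.7985e+02 4.0000e-02 1.0003e+02] cam [579.  59. 236.]
```

View pics/n8.png

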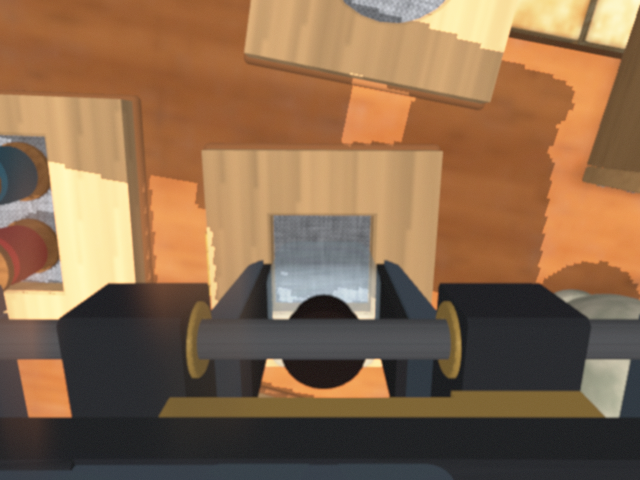

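```bash
python3 - <<'E'
from h import *
c=cal("wrist");P=plane(c,[[270,214],[375,214]],20)[:,:2];print(P.round(1),np.linalg.norm(P[1]-P[0]));a=np.radians(10)
print("centre",(P.mean(0)-27*np.array([-np.sin(a),np.cos(a)])).round(1),np.degrees(np.arctan2(*(P[1]-P[0])[::-1])),state()['ee_pos'].round(1))
print("bottle top-edge", plane(c,[[275,262],[371,262]],40).round(1).tolist())
E
```

```text
[[560.3  12.7]
 [613.6  22.1]] 54.12903125760057
centre [591.6  -9.2] 10.025035502251505 [593.2  -9.2  79.8]
bottle top-edge [[567.8, -5.9, 40.0], [613.3, 2.2, 40.0]]
```

The pocket's far edge (270–375, 214) puts its centre at (591.6,−9.2), yaw 10°, which agrees. Lower and watch the force.

Request:
send_rows --deltas '[[[0,-0.003,0.02],[0,0,0]],[[0,0,0.02],[0,0,0]],[[0,0,0.012],[0,0,0]],[[0,0,0.01],[0,0,0]],[[0,0,0.008],[0,0,0]],[[0,0,0.006],[0,0,0]],[[0,0,0.004],[0,0,0]],[[0,0,0.002],[0,0,0]],[[0,0,0],[0,0,0]],[[0,0,0],[0,0,0]]]'

```text
time_s: 30.95
ee_pos: [590.8, -9.6, 38.5]
ee_rot: [180.0, 0.0, 100.0]
force: [-1.3, -1.2, 5.9]
gripper_width: 44.0
gripper_force: 25.0
```

Request:
send_rows --deltas '[[[0,0,0],[0,0,0]],[[0,0,0],[0,0,0]],[[0,0,0],[0,0,0]],[[0,0,0],[0,0,0]],[[0,0,0],[0,0,0]],[[0,0,0],[0,0,0]],[[0,0,0],[0,0,0]]]' --grip 0

```text
time_s: 31.65
ee_pos: [590.8, -9.6, 37.4]
ee_rot: [-180.0, 0.0, 100.0]
force: [-0.1, -0.5, 0.2]
gripper_width: 91.1
gripper_force: 0.0
```

Request:
send_rows --deltas '[[[0,0,-0.02],[0,0,0]],[[0,0,-0.05],[0,0,0]],[[0,0,-0.07],[0,0,0]],[[0,0,-0.07],[0,0,0]],[[0,0,-0.07],[0,0,0]],[[0,0,-0.05],[0,0,0]],[[0,0,-0.03],[0,0,0]],[[0,0,0],[0,0,0]],[[0,0,0],[0,0,0]]]'

```text
time_s: 32.55
ee_pos: [590.5, -9.5, 217.5]
ee_rot: [180.0, 0.0, 100.0]
force: [-0.1, -0.4, -0.6]
gripper_width: 91.3
gripper_force: 0.0
```

```bash
python3 near.py ink_bottle 38 n9;  python3 mv.py 586 -171 220 90
```

```text
0.85 centroid [324. 218.] [589.8  -9.2  38. ] bbox [295.7, 191.3, 57.5, 58.8]
32.65 [590.   -9.5 216.2] [-1.7986e+02 -2.0000e-02  1.0000e+02] cam [577.  59. 374.]
pos [590.   -9.5 216.2] yaw 100.0 turn tz 0.349 then shift [-0.323 -0.008 -0.008] rows 5
```

View pics/n9.png

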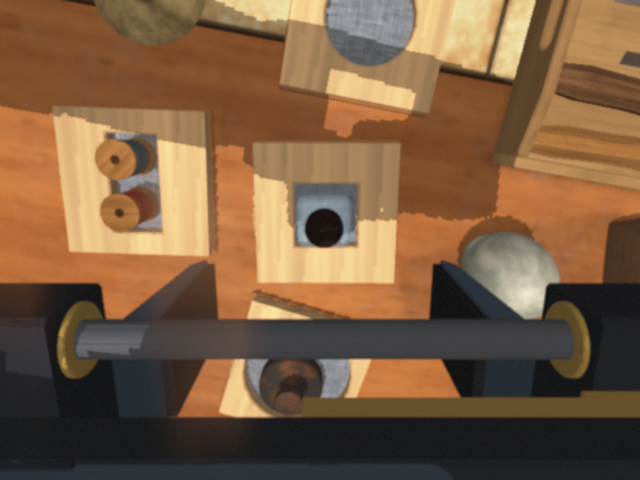

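Bottle sits square in its pocket (324,218); reels upright at left (115,160),(120,212). Now to the weight.

Request:
send_rows --deltas '[[[0,0,0],[0,0,0.175]],[[0,0,0],[0,0,0.174]],[[-0.064,-0.002,0],[0,0,0]],[[-0.064,-0.002,0],[0,0,0]],[[-0.065,-0.002,0],[0,0,0]],[[-0.065,-0.001,0],[0,0,0]],[[-0.065,-0.001,0],[0,0,0]],[[0,0,0],[0,0,0]],[[0,0,0],[0,0,0]],[[0,0,0],[0,0,0]]]'

```text
time_s: 33.65
ee_pos: [586.5, -170.1, 216.7]
ee_rot: [-179.9, -0.1, 90.0]
force: [-0.6, 0.7, 0.4]
gripper_width: 91.4
gripper_force: 0.0
```

```bash
python3 near.py iron_weight 22 n10;  python3 mv.py 586 -171 43 90; python3 - <<'E'
import cv2
f=cv2.imread('pics/n10.png');cv2.imwrite('pics/n10c.png',cv2.resize(f[110:290,210:430],None,fx=3,fy=3))
E
```

```text
0.76 centroid [326. 220.] [ 587.3 -174.5   22. ] bbox [291.2, 186.0, 72.0, 68.6]
33.75 [ 586.8 -169.9  217.2] [-1.7996e+02 -3.0000e-02  9.0080e+01] cam [ 585. -101.  373.]
pos [ 586.8 -169.9  217.2] yaw 90.08 turn tz 0.003 then shift [-0.002 -0.002  0.348] rows 5
```

View pics/n10c.png

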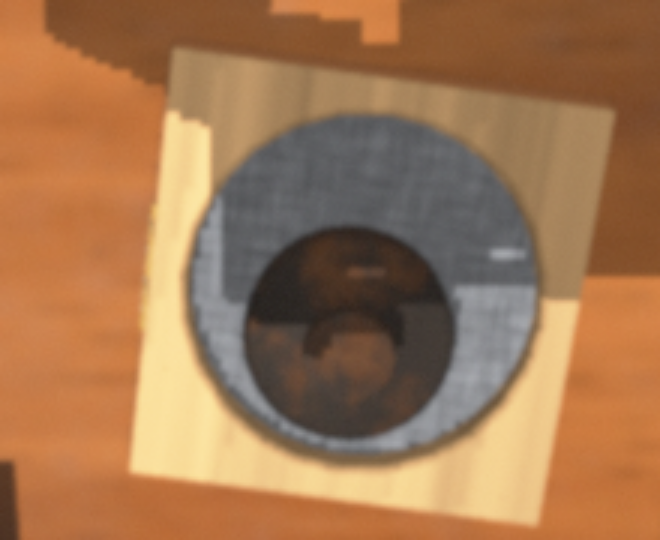

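Crop: knob top centre at (350,355), body disc centre (350,332), pocket rim circle x 186–541, y 112–463 (centre (363,287)).

```bash
python3 - <<'E'
from h import *
c=cal("wrist")
for n,p,z in(("knob",(326.7,228.3),50),("body",(326.7,220.7),24),("pocket",(331.2,205.8),20)):print(n,plane(c,[p],z)[0].round(1))
E
python3 mv.py 587 -173 43 90
```

```text
knob [ 588.3 -175.    50. ]
body [ 588.5 -174.5   24. ]
pocket [ 592.3 -162.6   20. ]
pos [ 586.8 -169.9  217.2] yaw 90.08 turn tz 0.003 then shift [-0.006  0.     0.348] rows 5
```

Request:
send_rows --deltas '[[[-0.009,0.003,0.05],[0,0,0]],[[0,0,0.07],[0,0,0]],[[0,0,0.07],[0,0,0]],[[0,0,0.07],[0,0,0]],[[0,0,0.05],[0,0,0]],[[0,0,0.025],[0,0,0]],[[0,0,0.012],[0,0,0]],[[0,0,0],[0,0,0]],[[0,0,0],[0,0,0]]]'

```text
time_s: 34.65
ee_pos: [589.3, -175.7, 45.3]
ee_rot: [179.9, 0.0, 90.0]
force: [0.1, 0.9, 0.1]
gripper_width: 91.7
gripper_force: 0.0
```

Request:
send_rows --deltas '[[[0,0,0],[0,0,0]],[[0,0,0],[0,0,0]],[[0,0,0],[0,0,0]],[[0,0,0],[0,0,0]],[[0,0,0],[0,0,0]],[[0,0,0],[0,0,0]],[[0,0,0],[0,0,0]],[[0,0,0],[0,0,0]],[[0,0,0],[0,0,0]],[[0,0,0],[0,0,0]]]' --grip 1 --grip_force 40

```text
time_s: 35.65
ee_pos: [588.2, -175.6, 43.9]
ee_rot: [-180.0, 0.0, 90.0]
force: [0.6, 0.0, -0.4]
gripper_width: 21.2
gripper_force: 40.0
```

Request:
send_rows --deltas '[[[0,0,0],[0,0,0]],[[0,0,0],[0,0,0]],[[0,0,0],[0,0,0]]]'

```text
time_s: 35.95
ee_pos: [588.2, -175.6, 43.9]
ee_rot: [-180.0, 0.0, 90.0]
force: [-0.2, 0.0, 0.2]
gripper_width: 21.6
gripper_force: 40.0
```

Request:
send_rows --deltas '[[[0,0,-0.01],[0,0,0]],[[0,0,-0.03],[0,0,0]],[[0,0,-0.05],[0,0,0]],[[0,0,-0.06],[0,0,0]],[[0,0,-0.06],[0,0,0]],[[0,0,-0.04],[0,0,0]],[[0,0,0],[0,0,0]],[[0,0,0],[0,0,0]]]'

```text
time_s: 36.75
ee_pos: [587.7, -175.3, 168.1]
ee_rot: [-179.9, -0.0, 90.0]
force: [0.2, 0.2, -5.2]
gripper_width: 21.2
gripper_force: 40.0
```

```bash
python3 mv.py 596 147.5 170 90; python3 near.py iron_weight 90 n11
```

```text
pos [ 587.7 -175.3  168.1] yaw 90.0 turn tz -0.0 then shift [ 0.646  0.017 -0.004] rows 9
0.56 centroid [324. 265.] [ 587.  -181.7   90. ] bbox [260.8, 220.0, 131.1, 100.3]
0.4 centroid [98. 46.] [472.3 -65.3  90. ] bbox [0.0, 0.0, 203.4, 99.7]
0.29 centroid [579.  23.] [714.4 -54.7  90. ] bbox [517.7, 0.0, 122.3, 54.7]
36.85 [ 587.1 -175.1  166.8] [-1.7978e+02 -7.0000e-02  9.0000e+01] cam [ 587. -106.  324.]
```

Request:
send_rows --deltas '[[[0.07,0.002,0],[0,0,0]],[[0.072,0.002,0],[0,0,0]],[[0.072,0.002,0],[0,0,0]],[[0.072,0.002,0],[0,0,0]],[[0.072,0.002,0],[0,0,0]],[[0.072,0.002,0],[0,0,0]],[[0.072,0.002,0],[0,0,0]],[[0.072,0.002,0],[0,0,0]],[[0.072,0.001,0],[0,0,0]],[[0,0,0.04],[0,0,0]]]'

```text
time_s: 37.85
ee_pos: [598.0, 152.5, 149.5]
ee_rot: [179.8, -0.2, 90.2]
force: [1.5, -1.4, -4.1]
gripper_width: 21.4
gripper_force: 40.0
```

Request:
send_rows --deltas '[[[0,0,0.05],[0,0,0]],[[0,0,0.05],[0,0,0]],[[0,0,0],[0,0,0]],[[0,0,0],[0,0,0]],[[0,0,0],[0,0,0]]]'

```text
time_s: 38.35
ee_pos: [597.7, 147.5, 99.9]
ee_rot: [179.9, -0.0, 90.0]
force: [0.3, 0.4, -4.7]
gripper_width: 21.4
gripper_force: 40.0
```

```bash
python3 mv.py 596.5 147.5 44 90; python3 near.py tray_round 20 n12
```

```text
pos [597.7 147.5  99.9] yaw 89.99 turn tz -0.0 then shift [-0.    -0.002  0.112] rows 2
0.79 centroid [325. 199.] [597.9 179.   20. ] bbox [218.8, 143.5, 217.1, 139.9]
38.45 [597.8 147.5 100.3] [ 1.7985e+02 -3.0000e-02  8.9990e+01] cam [596. 217. 256.]
```

View pics/n12.png

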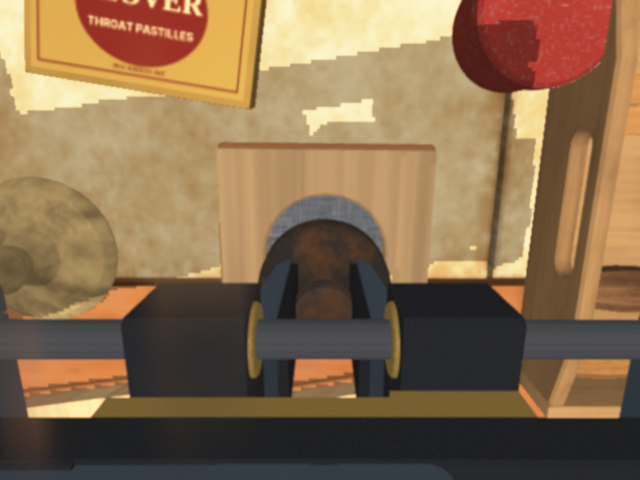

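```bash
python3 - <<'E'
from h import *
c=cal("wrist")
P=plane(c,[[219,148],[435,149],[326,195],[268,245],[384,245]],20);print(P.round(1).tolist())
a=np.radians(np.degrees(np.arctan2(*(P[1]-P[0])[:2][::-1])));u=np.array([-np.sin(a),np.cos(a)])
print(np.degrees(a),"centre by tray",(P[:2].mean(0)[:2]-60*u).round(1),"by arc",(P[2][:2]-35*u).round(1))
print("weight far/left/right at z 75",plane(c,[[323,219],[260,283],[389,283]],75).round(1).tolist())
E
```

```text
[[540.3, 207.1, 20.0], [657.6, 206.6, 20.0], [598.4, 181.5, 20.0], [565.1, 152.6, 20.0], [631.8, 152.5, 20.0]]
-0.2532319996763147 centre by tray [598.7 146.8] by arc [598.2 146.5]
weight far/left/right at z 75 [[596.6, 179.2, 75.0], [568.1, 149.7, 75.0], [626.4, 149.7, 75.0]]
```

Weight is level, over the pocket; tray edge and pocket arc (326,195) give the centre (598,147). Lower.

Request:
send_rows --deltas '[[[-0.002,0,0.03],[0,0,0]],[[0,0,0.03],[0,0,0]],[[0,0,0.018],[0,0,0]],[[0,0,0.012],[0,0,0]],[[0,0,0.008],[0,0,0]],[[0,0,0.006],[0,0,0]],[[0,0,0.005],[0,0,0]],[[0,0,0.003],[0,0,0]],[[0,0,0],[0,0,0]],[[0,0,0],[0,0,0]]]'

```text
time_s: 39.45
ee_pos: [597.4, 146.9, 43.9]
ee_rot: [179.9, -0.0, 90.0]
force: [-0.9, 0.8, 1.9]
gripper_width: 21.3
gripper_force: 40.0
```

Request:
send_rows --deltas '[[[0,0,0],[0,0,0]],[[0,0,0],[0,0,0]]]'

```text
time_s: 39.65
ee_pos: [597.5, 146.9, 43.9]
ee_rot: [179.9, -0.0, 90.0]
force: [0.2, 3.8, 5.6]
gripper_width: 21.1
gripper_force: 40.0
```

Request:
send_rows --deltas '[[[0,0,0],[0,0,0]],[[0,0,0],[0,0,0]],[[0,0,0],[0,0,0]],[[0,0,0],[0,0,0]],[[0,0,0],[0,0,0]],[[0,0,0],[0,0,0]],[[0,0,0],[0,0,0]],[[0,0,0],[0,0,0]],[[0,0,0],[0,0,0]]]' --grip 0

```text
time_s: 40.55
ee_pos: [596.8, 146.4, 42.9]
ee_rot: [180.0, 0.0, 90.0]
force: [0.4, 0.0, -0.2]
gripper_width: 89.7
gripper_force: 0.0
```

Request:
send_rows --deltas '[[[0,0,-0.02],[0,0,0]],[[0,0,-0.05],[0,0,0]],[[0,0,-0.07],[0,0,0]],[[0,0,-0.07],[0,0,0]],[[0,0,-0.07],[0,0,0]],[[0,0,-0.07],[0,0,0]],[[0,0,-0.07],[0,0,0]],[[0,0,0],[0,0,0]],[[0,0,0],[0,0,0]]]'

```text
time_s: 41.45
ee_pos: [596.9, 146.5, 254.4]
ee_rot: [179.9, -0.0, 90.0]
force: [-0.8, 1.0, -0.4]
gripper_width: 91.5
gripper_force: 0.0
```

```bash
python3 near.py iron_weight 22 n13; python3 near.py tray_round 20 n13;  python3 mv.py 430 138 260 90
```

```text
0.59 centroid [324. 206.] [596.9 147.7  22. ] bbox [292.3, 175.0, 63.6, 63.2]
41.55 [596.  146.3 252. ] [-1.7988e+02  3.0000e-02  9.0000e+01] cam [595. 216. 411.]
0.67 centroid [327. 200.] [598.2 152.6  20. ] bbox [261.9, 135.7, 132.4, 131.0]
41.65 [596.1 146.3 251.5] [-1.7984e+02  4.0000e-02  9.0000e+01] cam [595. 216. 408.]
pos [596.1 146.3 251.5] yaw 90.0 turn tz 0.0 then shift [-0.017 -0.332 -0.017] rows 5
```

Request:
send_rows --deltas '[[[-0.003,-0.066,0],[0,0,0]],[[-0.003,-0.066,0],[0,0,0]],[[-0.003,-0.066,0],[0,0,0]],[[-0.003,-0.067,0],[0,0,0]],[[-0.003,-0.067,0],[0,0,0]],[[0,0,0],[0,0,0]],[[0,0,0],[0,0,0]],[[0,0,0],[0,0,0]]]'

```text
time_s: 42.45
ee_pos: [431.7, 139.0, 252.7]
ee_rot: [180.0, 0.0, 90.0]
force: [0.5, -0.2, 0.3]
gripper_width: 91.3
gripper_force: 0.0
```

```bash
python3 near.py candlestick 20 n14; python3 - <<'E'
import cv2
f=cv2.imread('pics/n14.png');cv2.imwrite('pics/n14c.png',cv2.resize(f[90:290,210:430],None,fx=3,fy=3))
E
```

```text
0.64 centroid [317. 197.] [424.4 148.1  20. ] bbox [267.8, 153.7, 99.2, 91.3]
42.55 [431.7 139.  252.5] [-1.7998e+02  1.0000e-02  8.9980e+01] cam [430. 209. 409.]
```

View pics/n14c.png

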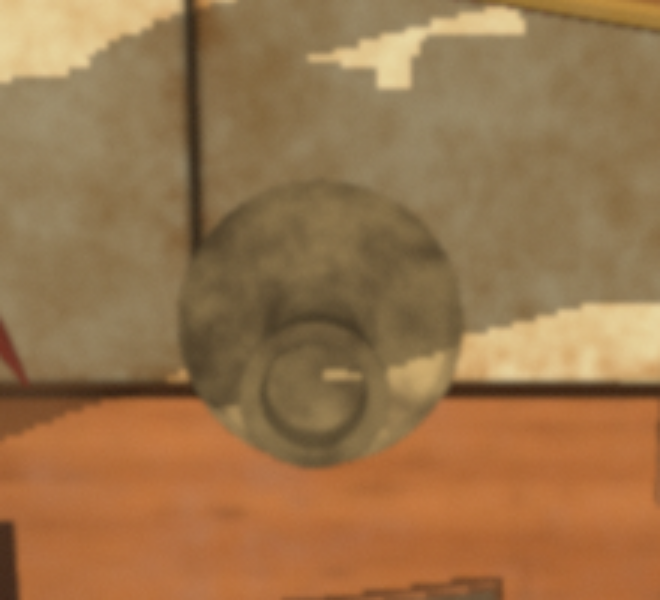

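Crop: foot circle centre (322,323), nozzle-top centre (315,390).

```bash
python3 - <<'E'
from h import *
c=cal("wrist")
for z in(5,10):print("foot",z,plane(c,[[317.3,197.7],[270,197],[365,197]],z).round(1).tolist())
print("nozzle",plane(c,[[315,220]],112).round(1))
E
python3 mv.py 423.5 141 80 90
```

```text
foot 5 [[425.0, 145.1, 5.0], [379.9, 145.7, 5.0], [470.5, 145.8, 5.0]]
foot 10 [[425.0, 145.9, 10.0], [380.5, 146.5, 10.0], [470.0, 146.5, 10.0]]
nozzle [[424.8 145.9 112. ]]
pos [431.7 139.  252.5] yaw 89.98 turn tz -0.001 then shift [ 0.004 -0.016  0.345] rows 5
```

Request:
send_rows --deltas '[[[0.007,-0.007,0.01],[0,0,0]],[[0.006,-0.006,0.01],[0,0,0]],[[0,0,0.07],[0,0,0]],[[0,0,0.07],[0,0,0]],[[0,0,0.07],[0,0,0]],[[0,0,0.06],[0,0,0]],[[0,0,0.05],[0,0,0]],[[0,0,0.025],[0,0,0]],[[0,0,0],[0,0,0]],[[0,0,0],[0,0,0]]]'

```text
time_s: 43.55
ee_pos: [424.4, 145.6, 70.4]
ee_rot: [-180.0, 0.0, 90.0]
force: [-0.3, -0.2, -0.3]
gripper_width: 91.1
gripper_force: 0.0
```

Request:
send_rows --deltas '[[[0,0,0],[0,0,0]],[[0,0,0],[0,0,0]],[[0,0,0],[0,0,0]],[[0,0,0],[0,0,0]],[[0,0,0],[0,0,0]],[[0,0,0],[0,0,0]],[[0,0,0],[0,0,0]],[[0,0,0],[0,0,0]],[[0,0,0],[0,0,0]],[[0,0,0],[0,0,0]]]' --grip 1 --grip_force 50

```text
time_s: 44.55
ee_pos: [424.6, 145.4, 70.5]
ee_rot: [180.0, 0.0, 90.0]
force: [0.4, -0.0, -0.3]
gripper_width: 31.8
gripper_force: 50.0
```

Request:
send_rows --deltas '[[[0,0,0],[0,0,0]],[[0,0,0],[0,0,0]],[[0,0,0],[0,0,0]]]'

```text
time_s: 44.85
ee_pos: [424.5, 145.5, 70.5]
ee_rot: [180.0, 0.0, 90.0]
force: [1.4, -0.2, -0.0]
gripper_width: 32.4
gripper_force: 50.0
```

Request:
send_rows --deltas '[[[0,0,-0.01],[0,0,0]],[[0,0,-0.03],[0,0,0]],[[0,0,-0.05],[0,0,0]],[[0,0,-0.06],[0,0,0]],[[0,0,-0.06],[0,0,0]],[[0,0,-0.04],[0,0,0]],[[0,0,0],[0,0,0]],[[0,0,0],[0,0,0]]]'

```text
time_s: 45.65
ee_pos: [423.3, 145.2, 194.5]
ee_rot: [-179.9, 0.0, 90.0]
force: [0.2, -0.1, -4.5]
gripper_width: 32.2
gripper_force: 50.0
```

```bash
python3 mv.py 592 -162.5 140 90
```

```text
pos [423.3 145.2 194.5] yaw 90.0 turn tz -0.0 then shift [-0.615  0.337  0.109] rows 9
```

Request:
send_rows --deltas '[[[-0.065,0.036,0],[0,0,0]],[[-0.069,0.038,0],[0,0,0]],[[-0.069,0.038,0],[0,0,0]],[[-0.069,0.038,0],[0,0,0]],[[-0.069,0.038,0],[0,0,0]],[[-0.069,0.038,0],[0,0,0]],[[-0.069,0.038,0],[0,0,0]],[[-0.069,0.038,0],[0,0,0]],[[-0.067,0.035,0],[0,0,0]],[[0,0,0.03],[0,0,0]]]'

```text
time_s: 46.65
ee_pos: [595.2, -166.9, 179.0]
ee_rot: [179.9, 0.2, 89.8]
force: [0.1, -1.2, -4.2]
gripper_width: 32.0
gripper_force: 50.0
```

Request:
send_rows --deltas '[[[0,0,0.04],[0,0,0]],[[0,0,0.04],[0,0,0]],[[0,0,0],[0,0,0]],[[0,0,0],[0,0,0]],[[0,0,0],[0,0,0]]]'

```text
time_s: 47.15
ee_pos: [593.2, -162.0, 140.8]
ee_rot: [180.0, 0.0, 90.0]
force: [0.1, -0.4, -4.4]
gripper_width: 32.3
gripper_force: 50.0
```

```bash
python3 mv.py 592 -162.5 76.5 90; python3 near.py tray_wide_round 20 n15
```

```text
pos [ 593.2 -162.   140.8] yaw 90.01 turn tz 0.0 then shift [-0.001 -0.002  0.129] rows 2
0.64 centroid [321. 181.] [ 590.4 -125.3   20. ] bbox [229.3, 129.6, 199.9, 167.3]
0.26 centroid [585.  33.] [748.3 -37.1  20. ] bbox [524.6, 0.0, 115.4, 71.2]
47.25 [ 593.4 -162.1  141.5] [1.799e+02 4.000e-02 9.001e+01] cam [592. -92. 297.]
```

View pics/n15.png

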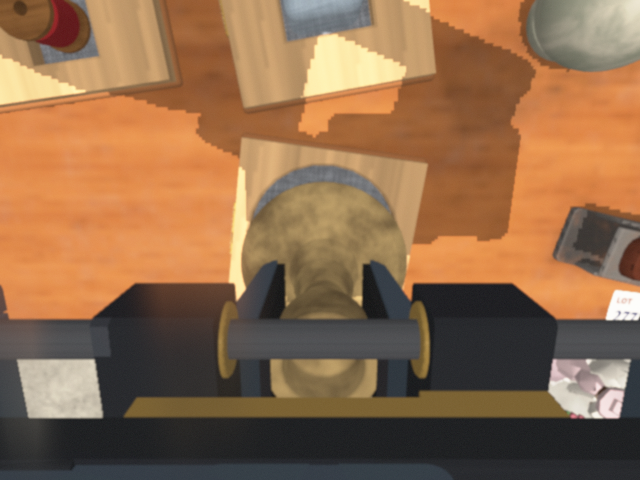

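```bash
python3 - <<'E'
from h import *
from scipy.optimize import least_squares
c=cal("wrist")
P=plane(c,[[241,138],[427,163]],20)[:,:2];a=np.arctan2(*(P[1]-P[0])[::-1]);u=np.array([-np.sin(a),np.cos(a)])
print(np.linalg.norm(P[1]-P[0]),np.degrees(a),"tray",(P.mean(0)-60*u).round(1))
A=plane(c,[[262,196],[290,174],[322,166],[355,172],[387,199]],20)[:,:2]
print("arc",least_squares(lambda p:np.linalg.norm(A-p,axis=1)-50.5,[592,-162]).x.round(1))
B=plane(c,[[242,250],[324,180],[407,255]],77)[:,:2];print("foot edges",B.round(1).tolist())
E
```

```text
119.79695541749456 -7.464298062832451 tray [ 592.  -165.5]
arc [ 592.8 -166. ]
foot edges [[548.7, -155.6], [592.8, -118.1], [637.6, -158.4]]
```

Candlestick held level, foot (242–407, top 180) over the pocket arc (322,166). Combined pocket centre (592.5,−164). Lower to just inside the rim, then check.

Request:
send_rows --deltas '[[[-0.004,-0.002,0.03],[0,0,0]],[[0,0,0.03],[0,0,0]],[[0,0,0.02],[0,0,0]],[[0,0,0.015],[0,0,0]],[[0,0,0.01],[0,0,0]],[[0,0,0.006],[0,0,0]],[[0,0,0.004],[0,0,0]],[[0,0,0],[0,0,0]],[[0,0,0],[0,0,0]]]'

```text
time_s: 48.15
ee_pos: [592.1, -164.1, 83.3]
ee_rot: [180.0, 0.0, 90.0]
force: [-0.2, 0.2, -4.1]
gripper_width: 32.3
gripper_force: 50.0
```

No contact with the rim. Last 7 mm.

Request:
send_rows --deltas '[[[0,0,0.004],[0,0,0]],[[0,0,0.004],[0,0,0]],[[0,0,0.003],[0,0,0]],[[0,0,0.002],[0,0,0]],[[0,0,0.001],[0,0,0]],[[0,0,0],[0,0,0]],[[0,0,0],[0,0,0]]]'

```text
time_s: 48.85
ee_pos: [592.2, -164.5, 76.8]
ee_rot: [179.9, 0.1, 90.0]
force: [-0.6, -2.2, 3.3]
gripper_width: 32.0
gripper_force: 50.0
```

Request:
send_rows --deltas '[[[0,0,0],[0,0,0]],[[0,0,0],[0,0,0]],[[0,0,0],[0,0,0]],[[0,0,0],[0,0,0]],[[0,0,0],[0,0,0]],[[0,0,0],[0,0,0]],[[0,0,0],[0,0,0]],[[0,0,0],[0,0,0]]]' --grip 0

```text
time_s: 49.65
ee_pos: [591.8, -164.0, 75.9]
ee_rot: [180.0, 0.0, 90.0]
force: [0.6, 0.1, -1.1]
gripper_width: 91.0
gripper_force: 0.0
```

Request:
send_rows --deltas '[[[0,0,-0.02],[0,0,0]],[[0,0,-0.05],[0,0,0]],[[0,0,-0.07],[0,0,0]],[[0,0,-0.08],[0,0,0]],[[0,0,-0.08],[0,0,0]],[[0,0,-0.08],[0,0,0]],[[0,0,-0.08],[0,0,0]],[[0,0,-0.06],[0,0,0]],[[0,0,0],[0,0,0]],[[0,0,0],[0,0,0]]]'

```text
time_s: 50.65
ee_pos: [591.7, -164.0, 336.8]
ee_rot: [179.9, 0.0, 90.0]
force: [-0.2, 0.3, -0.3]
gripper_width: 91.2
gripper_force: 0.0
```

Request:
send_rows --deltas '[[[0.06,-0.06,0],[0,0,0]],[[0.06,-0.06,0],[0,0,0]],[[0.06,-0.06,0],[0,0,0]],[[0.06,-0.02,0],[0,0,0]],[[0.06,0,0],[0,0,0]],[[0,0,0],[0,0,0]],[[0,0,0],[0,0,0]]]'

```text
time_s: 51.35
ee_pos: [491.1, -13.8, 334.7]
ee_rot: [-179.8, 0.0, 90.1]
force: [-0.6, 0.0, 0.0]
gripper_width: 91.3
gripper_force: 0.0
```

```bash
python3 near.py candlestick 12 n16; for o in "iron_weight 22" "ink_bottle 38" "reel_a 27" "onyx_egg 48"; do echo $o; python3 near.py $o n16; done
```

```text
0.77 centroid [408. 319.] [ 593.1 -167.8   12. ] bbox [369.2, 282.5, 79.3, 94.4]
51.45 [491.6 -14.7 335. ] [-1.7989e+02  3.0000e-02  8.9970e+01] cam [490.  56. 491.]
iron_weight 22
0.58 centroid [428.  36.] [595.6 145.8  22. ] bbox [398.9, 3.2, 60.6, 65.7]
51.55 [491.8 -14.9 335.3] [-1.7993e+02  2.0000e-02  8.9930e+01] cam [491.  55. 491.]
ink_bottle 38
0.96 centroid [415. 191.] [588.   -9.3  38. ] bbox [388.7, 170.3, 52.5, 46.8]
51.65 [491.9 -14.8 335.6] [-1.7996e+02  1.0000e-02  8.9920e+01] cam [491.  55. 492.]
reel_a 27
0.7 centroid [263. 172.] [426.    9.6  27. ] bbox [244.4, 156.8, 38.1, 32.9]
0.6 centroid [270. 210.] [431.5 -31.4  27. ] bbox [256.4, 191.1, 31.0, 35.6]
0.46 centroid [425.  55.] [593.9 127.1  27. ] bbox [365.3, 0.0, 125.2, 102.2]
51.75 [491.9 -14.6 335.8] [-1.7998e+02  1.0000e-02  8.9940e+01] cam [491.  55. 492.]
onyx_egg 48
0.95 centroid [563. 209.] [744.2 -26.8  48. ] bbox [520.9, 176.1, 88.7, 66.0]
51.85 [491.9 -14.4 335.9] [-180.      0.     89.97] cam [491.  55. 492.]
```

View pics/n16.png

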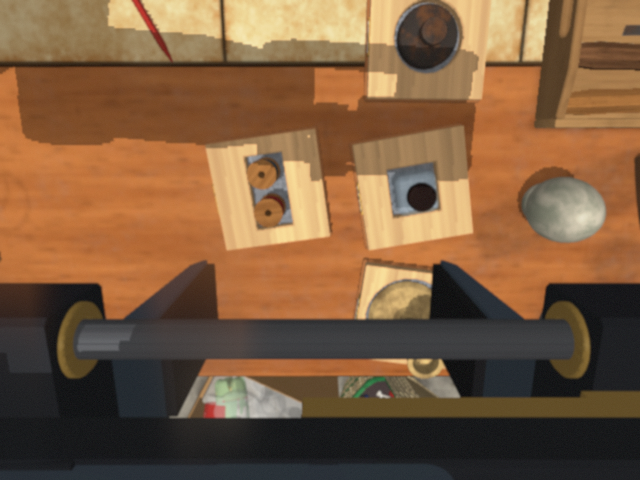

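The last view shows all five pieces seated: weight (428,36), bottle (415,191), reels (263,172) and (270,210), candlestick foot in its pocket (400,300). The egg is unmoved and the arm is clear, so I'm handing in.

```bash
python3 -c "
from workcell import *
print(job_done())"
```

```text
the job is handed in; nothing more can be done
None
```

All five pieces measured in place in their own trays, none dropped and the egg unmoved; I handed in at about 52 s with no verdict returned, the candlestick's final seating was only partly visible, and I viewed 15 pictures instead of the allowed 14.

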